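# Gauge and weigh the finished wax blocks

### The job

Measure and weigh these finished wax blocks before they go out. Take the height gauge and, working along the row from the robot's left to its right, lower it gently and squarely over each block in turn so that both legs stand on the board and the foot rests on the middle of the wax, let it stand there a second to read, and afterwards stand it back on the middle of its granite plate. Put the check weight that was left on the balance back upright in its open box, and set the steel tray in the middle of the pan with every block lying flat in it, wax side up, leaving the pots, the jar, the loose red cap and the forceps where they are.

Things in the scene. Friction and masses are not known exactly. Their poses are not given: they have to be found in the camera images.
- block_left: wax block (may be absent), the leftmost (largest world y) of the row on the board: pink cassette 28.5 (x) x 40 (y) x 7 mm, on it off-white wax 25 x 34 mm with brown tissue spots; 13 mm high in all, about 14 g. Origin at the centre of its underside, z up. Take it across the 28.5 mm width, by the 7 mm high cassette.
- block_mid: wax block (may be absent), the middle one of the row on the board: pink cassette 28.5 (x) x 40 (y) x 7 mm, on it off-white wax 25 x 34 mm with brown tissue spots; 16 mm high in all, about 14 g. Origin at the centre of its underside, z up. Take it across the 28.5 mm width, by the 7 mm high cassette.
- block_right: wax block (may be absent), the rightmost (smallest world y) of the row on the board: pink cassette 28.5 (x) x 40 (y) x 7 mm, on it off-white wax 25 x 34 mm with brown tissue spots; 19 mm high in all, about 14 g. Origin at the centre of its underside, z up. Take it across the 28.5 mm width, by the 7 mm high cassette.
- gauge: hand-held bridge height gauge, 320 g: two steel legs, each 10 (x) x 30 (y) mm, 58 mm apart inside along x, under a bridge (30 mm clear height); above it a black housing 30 (x) x 44 (y) mm, 42 to 110 mm above the soles (small button to 114), red pointer on its y faces. Origin in the sole plane midway between the legs, z up. Grip the housing across its 30 mm. Starts on the granite plate.
- foot (a joint): slide of the gauge's sprung measuring foot (14 mm disc midway between the legs), m: 0 = foot out, level with the leg soles; grows as a part pushes it up, to 0.026. With the soles on the board around a block it reads the block's height. Its spring takes 0.6 to 1.2 N, less than the gauge's weight.
- foot_tip (a point): centre of the underside of the gauge's measuring foot; in line with the gauge's origin, above it by the value of joint foot
- plate: dark granite zero plate where the gauge lives, fixed, 120 (x) x 100 (y) x 18 mm. Origin at the centre of its underside. Left or right of the board, the balance on the other side.
- board: white cutting board, fixed, 360 (x) x 400 (y) x 10 mm. Origin at the centre of its underside.
- balance: white top-loading balance, fixed, 290 (x) x 180 (y) mm, housing 56 mm high, display towards -x. Origin at table height under the centre of its pan; x and y along its sides.
- pan_top (a point): centre of the top of the balance's steel pan, 150 (x) x 170 (y) mm, about 78 mm above the table when empty
- pan (a joint): how far the pan has sunk on its spring, m: 0 empty, 0.010 at the stop; 600 N/m, so about 3.3 mm for the empty tray and 0.23 mm more for each block
- tray: shallow open steel weighing tray, 200 g, 110 (x) x 166 (y) mm, walls 14 mm high and 3 mm thick, floor 3 mm. On the middle of its -x long wall an upright grip tab 10 (x) x 45 (y) mm, 2 to 44 mm above the underside, centred at x = -0.055: carry it by this tab, taken across the 10 mm. Origin at the centre of the underside of the 110 x 166 footprint. Starts on the far part of the board.
- weight: 200 g brass check weight: cylinder 31 mm across and 30 mm high, on it a neck and a knob 22 mm across, 45 mm high in all. Origin at the centre of its underside, z up. Starts standing on the balance pan.
- weight_box: open wooden box of the check weight, lined green, fixed on a far corner of the board: 64 x 64 mm, walls 12 mm high and 4 mm thick, floor 4 mm. Origin at the centre of its underside.
- pot_board: bystander: specimen pot with red cap, 47 mm across, 60 mm high, on the board; origin under its centre
- pot_back: bystander: specimen pot as pot_board, beside the board
- pot_side: bystander: specimen pot as pot_board, beside the board
- forceps: bystander: steel forceps 125 mm long lying along their x, 5 mm thick, on the board near the robot
- cap: bystander: loose red cap, 47 mm across, 12 mm high, on the board near the robot
- jar: bystander: white-lidded glass jar, 64 mm across, 85 mm high, beside the board
Not all that is in view belongs to the job. Of the things like the plate, leave any that is blue; of the rest the larger one is meant.

How it is judged:
By the outcome, as a careful person would: the job done as asked, in the order asked, and still so for the second after the job is handed in, with the robot touching nothing.
Of block_left, block_mid, block_right only 2 to 3 are there at a start; the rules pass over those that are not, and their reading is None.
At some moment in a run one of block_left, block_mid, block_right, tray may be knocked a few centimetres aside while the robot is not near it.
It also fails if it takes over 210 s, if anything falls off the work surface, if the arm or the gripper's body presses on something with over 40 N, if the wrist force passes 120 N, or if a joint passes its speed limit or range.

### The arm

A 6-joint arm with a two-finger parallel gripper is mounted at the origin on the work surface. World frame = base frame: x ahead of the robot, y to its left, z up, the work surface at z = 0. Lengths are in mm, angles in rad, forces in N, time in s.
With the tool pointing down it reaches from about 350 to 875 mm from the base axis. Payload 4.2 kg.
Tool frame: the origin (TCP) lies at the very end of the fingers, on their centre line; the grasp point (between the pads) lies 19 mm behind it; z points along the fingers, y is the line along which they close (so a half turn about z gives the same grasp; the last joint's range is limited). The gripper opens to 85 mm and grips with 20 to 120 N. Pads are 22 mm wide; open, the fingers measure 114 mm over their backs; the gripper's body (76 mm by 85 mm) begins 54 mm behind the grasp point. The pads swing forward as they close: fully open they stand 13 mm farther back than shut.
Start: joints at [-1.048, 0.385, 0.008, 0, -1.194, -0.259], TCP at [162.986, -603.353, 231.312] pointing down, gripper open.
Joint ranges: [-3.14, 3.14], [-1.21, 2.06], [-1.07, 1.41], [-3.16, 2.05], [-2.99, -0.16], [-3.1, 3.1]. Speed limits (rad/s): [2.79, 2.79, 3.14, 3.14, 3.14, 3.14].

### API

Orientations are given as a unit quaternion [x, y, z, w].
In Python, from bench import monitor, get_image, camera_info, job_done gives the robot as it stands.
- The arm moves only by the tool send_rows, never from a script. Its argument "series" is a list of rows, each a list of 3 entries, a list of its own where there are three numbers: the shift along the tool's x, y, z in mm, then the turn, a rotation vector about the tool's x, y, z in rad, then the finger opening in mm, from 0 to 85.4. A call has 1 to 8 rows; each row shifts and turns the commanded pose from where the row before left it, along the tool's axes as they then stand; what a row does not reach is not made up. A row lasts 1/10 s, in which the tool goes at most 50 mm and 8.59 degrees, less where a joint would pass 70% of its speed; a pose out of reach is approached as far as the arm can. A call with a gripper value outside its range is refused whole. The fingers move at their own pace and stop on an object; the grip force is fixed at half the most. Time passes only in rows, so rows that do not move let the fingers close. It gives the time, the measured TCP pose, the force, the opening and the grip force at its end, in the units of the state.
- monitor.read_state(): the state, without advancing time (a new reading comes with each control period).
- get_image(name): name is "scene" or "top"; returns the picture (400x640x3 uint8, red, green, blue); there is no depth.
- camera_info(name): a dict with "intrinsics" (3x3 intrinsics, pixels), "R" (3x3) and "t" (3): a world point X has camera coordinates R X + t. Camera axes: x right, y down, z forward; pixel columns grow to the right and rows downward; lengths in mm; the calibration is good to about 2 mm. A picture is of the moment at which its call begins. camera_info takes no time and is no camera call.
- job_done(): hands the job in; it is judged then, once.
The state is a dict: "clock": time; "joints": joint angles; "joint_vel": joint speeds; "joint_efforts": joint torques, N m; "position": TCP position; "ee_rot": TCP orientation; "contact_force": force on the tool from outside, world axes, zero at the start; "wrist_torque": the same for the moment, N m; "gripper_width": finger opening in mm; "grasp_force": force on a finger pad.
Only numpy, scipy, OpenCV 4.12 (cv2) and the standard library are available. Lean on these libraries where they do the work, as an engineer would, in place of code of your own. Each camera call takes 0.05 s, during which the arm holds its last target. There are 200 camera calls.

## Working session

There is one attempt and no reset: what is moved stays moved. The work goes in short steps, Python scripts to look and compute and a tool call to move; the robot and the scene stay as the last step left them, time stands still between calls to the robot, and variables do not carry over. Pictures are saved under pics/ and viewed, at most 14 in all, crops included, and the job is handed in when it is done.

Besides the shell and the picture viewer there is one more tool, called after "Request:" by a JSON object that holds its "api" and its "payload". send_rows: Moves the arm, as the interface text tells. Its arguments: {"type":"object","properties":{"series":{"type":"array"}},"required":["series"]}

```bash
mkdir -p pics; ls
cat > h.py <<'E'
import numpy as np, cv2
from bench import monitor, get_image, camera_info, job_done
def snap(n,f):
    im=get_image(n)[:,:,::-1].copy(); cv2.imwrite('pics/'+f,im); return im
def cam(n):
    c=camera_info(n); return [np.array(c[k],float) for k in('intrinsics','R','t')]
def px2w(n,u,v,z):
    K,R,t=cam(n); d=R.T@np.linalg.inv(K)@[u,v,1]; o=-R.T@t
    return o+d*(z-o[2])/d[2]
def w2px(n,X):
    K,R,t=cam(n); p=K@(R@np.array(X,float)+t); return p[:2]/p[2]
def crop(im,u0,v0,u1,v1,f,s): cv2.imwrite('pics/'+f,cv2.resize(im[v0:v1,u0:u1],None,fx=s,fy=s,interpolation=cv2.INTER_CUBIC))
E
python3 - <<'E'
from h import *
snap('top','top0.png'); snap('scene','sc0.png')
for n in('top','scene'):
    K,R,t=cam(n); print(n,K.round(1).tolist(),R.round(3).tolist(),(-R.T@t).round())
s=monitor.read_state(); print(s)
E
```

```text
pics
top [[413.6, 0.0, 323.0], [0.0, 413.6, 200.6], [0.0, 0.0, 1.0]] [[0.024, -1.0, 0.002], [-0.991, -0.024, -0.128], [0.128, 0.002, -0.992]] [ 382.  -27. 1494.]
scene [[469.6, 0.0, 315.8], [0.0, 469.6, 201.2], [0.0, 0.0, 1.0]] [[0.01, 1.0, 0.016], [0.781, 0.002, -0.625], [-0.625, 0.019, -0.781]] [1427.  -73. 1177.]
{'clock': 0.1, 'joints': array([-1.04840870e+00,  3.85513184e-01,  6.77807251e-03, -4.31052871e-04,
       -1.19400960e+00, -2.58625753e-01]), 'joint_vel': array([ 0.00073172, -0.00183098,  0.00355017,  0.00281274, -0.00039555,
        0.00067155]), 'joint_efforts': array([-8.85699842e-05, -3.93318486e+01,  1.88930172e+01,  4.19805408e+00,
       -2.60316941e-03,  1.03031797e-05]), 'position': array([ 162.84485434, -602.87904973,  230.31742181]), 'ee_rot': array([-1.31420109e-01,  9.91326266e-01,  9.77108309e-04, -1.85584327e-04]), 'contact_force': array([ 0.38270547, -0.25891578,  0.48934216]), 'wrist_torque': array([-0.04331833, -0.04176669, -0.0326308 ]), 'grasp_force': 0.0, 'gripper_width': 85.55552929263764}
```

View pics/top0.png

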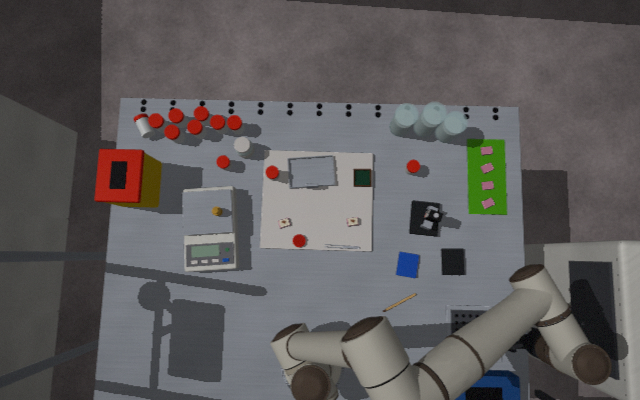

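View pics/sc0.png

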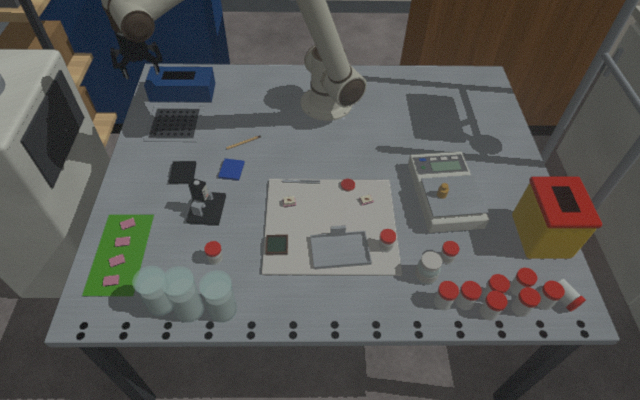

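The top view shows two blocks at (284,223) and (352,222), with the cap at (299,241), the forceps at (343,246) and pot_board at (272,172). The tray is at (312,172), the box at (362,177), the gauge on its plate at (425,218), and the weight on the pan at (216,211).

Things that could be mistaken for the plate are the black one with the gauge (425,218), a small black one (453,262) and a blue one (408,265). I choose the larger black one.

Block-like decoys are the pink cassettes on the green mat (488,150 to 203), which are not on the board. Weight-like objects: only (216,211). Tray-like objects: the dark rack (470,320), which I leave.

Run:
```python
from h import *
t=cv2.imread('pics/top0.png'); s=cv2.imread('pics/sc0.png')
a=cv2.resize(t[145:255,180:380],None,fx=4,fy=4,interpolation=cv2.INTER_CUBIC)
cv2.imwrite('pics/c1.png',a)
# montage of scene blocks, gauge both, weight
def c(im,u,v,w=33,h=25): return cv2.resize(im[v-h:v+h,u-w:u+w],(396,300),interpolation=cv2.INTER_CUBIC)
m=np.vstack([np.hstack([c(s,289,202),c(s,367,200)]),np.hstack([c(t,428,217),c(s,204,203)])])
cv2.imwrite('pics/c2.png',m)
for n,u,v,z in [('top',284,223,20),('top',352,222,20),('scene',367,200,20),('scene',289,202,20),('top',216,211,120),('top',425,218,18),('top',312,172,12),('top',362,177,10)]: print(n,u,v,px2w(n,u,v,z).round())
```

```text
top 284 223 [489. 112.  20.]
top 352 222 [ 498. -130.   20.]
scene 367 200 [496. 118.  20.]
scene 289 202 [ 505. -129.   20.]
top 216 211 [516. 331. 120.]
top 425 218 [ 519. -391.   18.]
top 312 172 [678.  18.  12.]
top 362 177 [ 664. -165.   10.]
```

View pics/c1.png

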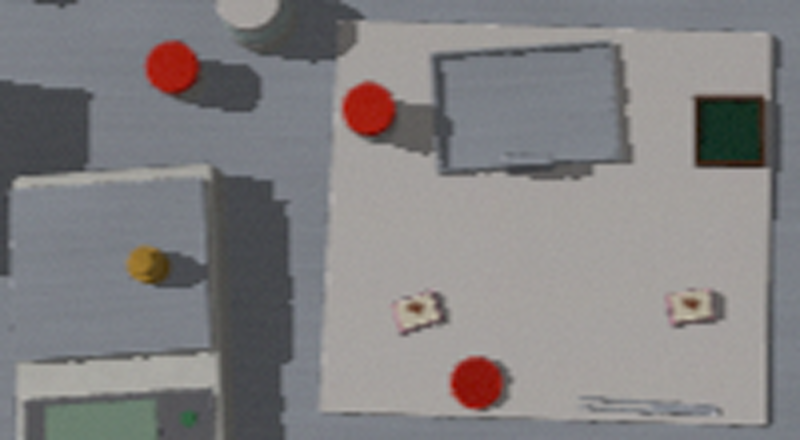

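View pics/c2.png

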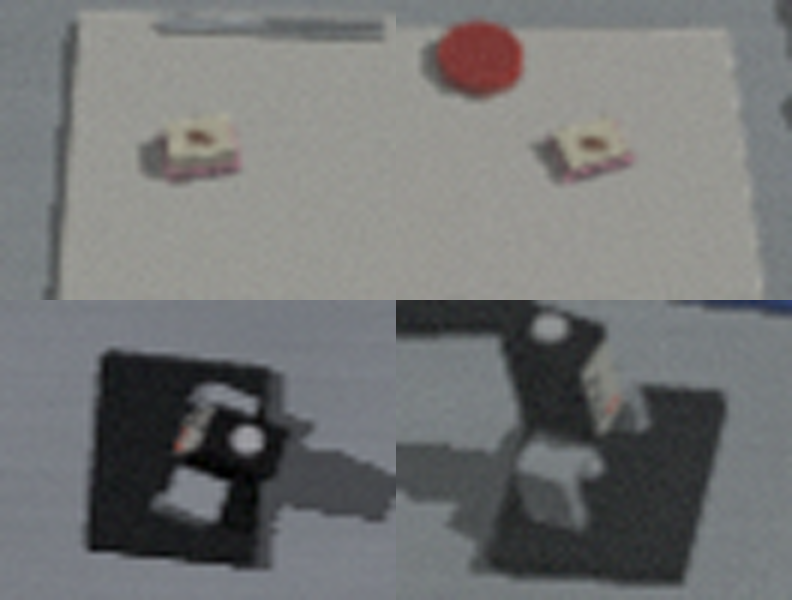

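```bash
cat >> h.py <<'E'
from scipy.optimize import minimize
def boxpts(x,y,yaw,hx,hy,z0,z1):
    c,s=np.cos(yaw),np.sin(yaw)
    return [(x+c*a-s*b,y+s*a+c*b,z) for a in(-hx,hx) for b in(-hy,hy) for z in(z0,z1)]
def fitblock(ims,x0,y0,h,zb=10,cams=('top','scene'),verbose=1):
    S=8; data=[]
    for n in cams:
        u,v=w2px(n,(x0,y0,zb+h/2)); u0,v0=int(u)-16,int(v)-14
        lab=cv2.cvtColor(ims[n][v0:v0+28,u0:u0+32],cv2.COLOR_BGR2LAB).astype(float)
        d=np.abs(lab[:,:,1:]-np.median(lab[:,:,1:].reshape(-1,2),0)).max(2)
        d=cv2.GaussianBlur(d,(0,0),.5); m=np.clip((d-2)/5,0,1)
        data.append((n,u0,v0,m))
    def cost(p):
        e=0
        for n,u0,v0,m in data:
            r=np.zeros((28*S,32*S),np.float32)
            for B in ((14.25,20,zb,zb+7),(12.5,17,zb+7,zb+h)):
                q=np.array([w2px(n,P) for P in boxpts(p[0],p[1],p[2]/20,*B)])
                q=((q-[u0,v0]+.5)*S*16).round().astype(np.int32)
                cv2.fillConvexPoly(r,cv2.convexHull(q),1,shift=4)
            r=cv2.GaussianBlur(cv2.resize(r,(32,28),interpolation=cv2.INTER_AREA),(0,0),.6)
            e+=((r-m)**2).sum()
        return e
    best=min((minimize(cost,[x0,y0,20*w],method='Nelder-Mead',options=dict(initial_simplex=[[x0,y0,20*w],[x0+4,y0,20*w],[x0,y0+4,20*w],[x0,y0,20*w+4]],xatol=.05,fatol=.01)) for w in(-.5,-.2,0,.2,.5)),key=lambda r:r.fun)
    if verbose: print(cams,h,best.x[:2].round(1),'yaw',round(best.x[2]/20,3),'cost',round(best.fun,2))
    return best.x
E
cat > a.py <<'E'
from h import *
ims={'top':cv2.imread('pics/top0.png'),'scene':cv2.imread('pics/sc0.png')}
for c in(('top','scene'),('top',),('scene',)):
    for h in(13,16): fitblock(ims,490,113,h,cams=c)
    for h in(16,19): fitblock(ims,500,-129,h,cams=c)
T=lambda u,v:(395+u/6,192+(v-300)/6); Sc=lambda u,v:(171+(u-396)/6,178+(v-300)/6)
off=-.5+.5/6
f=lambda n,p,z:px2w(n,p[0]+off+.0,p[1]+off,z).round(1)
print('plate',[f('top',T(*p),18) for p in((103,350),(270,370),(268,568),(88,548))])
print('plate s',[f('scene',Sc(*p),18) for p in((725,392),(685,585),(485,570))])
print('button',f('top',T(247,440),132),f('scene',Sc(549,327),132))
s=ims['scene'];t=ims['top']
c=lambda im,u,v:cv2.resize(im[v-22:v+22,u-18:u+18],(396,484),interpolation=cv2.INTER_CUBIC)
cv2.imwrite('pics/c3.png',np.hstack([c(t,430,216),c(s,203,201)]))
E
python3 a.py
```

```text
Traceback (most recent call last):
  File "a.py", line 4, in <module>
    for h in(13,16): fitblock(ims,490,113,h,cams=c)
                     ~~~~~~~~^^^^^^^^^^^^^^^^^^^^^^
  File "h.py", line 36, in fitblock
    best=min((minimize(cost,[x0,y0,20*w],method='Nelder-Mead',options=dict(initial_simplex=[[x0,y0,20*w],[x0+4,y0,20*w],[x0,y0+4,20*w],[x0,y0,20*w+4]],xatol=.05,fatol=.01)) for w in(-.5,-.2,0,.2,.5)),key=lambda r:r.fun)
  File "h.py", line 36, in <genexpr>
    best=min((minimize(cost,[x0,y0,20*w],method='Nelder-Mead',options=dict(initial_simplex=[[x0,y0,20*w],[x0+4,y0,20*w],[x0,y0+4,20*w],[x0,y0,20*w+4]],xatol=.05,fatol=.01)) for w in(-.5,-.2,0,.2,.5)),key=lambda r:r.fun)
              ~~~~~~~~^^^^^^^^^^^^^^^^^^^^^^^^^^^^^^^^^^^^^^^^^^^^^^^^^^^^^^^^^^^^^^^^^^^^^^^^^^^^^^^^^^^^^^^^^^^^^^^^^^^^^^^^^^^^^^^^^^^^^^^^^^^^^^^^^^^^^^^^^^^^^^^^^^^^^^
  File "h.py", line 30, in cost
    q=np.array([w2px(n,P) for P in boxpts(p[0],p[1],p[2]/20,*B)])
                ~~~~^^^^^
  File "h.py", line 11, in w2px
    K,R,t=cam(n); p=K@(R@np.array(X,float)+t); return p[:2]/p[2]
          ~~~^^^
  File "h.py", line 6, in cam
    c=camera_info(n); return [np.array(c[k],float) for k in('intrinsics','R','t')]
ValueError: time passes only in moves, steps and waits
```

Cache the camera info.

```bash
sed -i 's/^def cam(n):/from functools import lru_cache\n@lru_cache\ndef cam(n):/' h.py; sed -i 's/for c in((.top.*$/for c in(("top","scene"),("top",),("scene",)):/' a.py; python3 a.py
```

```text
('top', 'scene') 13 [490.6 114.5] yaw 0.379 cost 56.34
('top', 'scene') 16 [491.  114.5] yaw 0.381 cost 67.1
('top', 'scene') 16 [ 500.6 -129.8] yaw 0.178 cost 18.64
('top', 'scene') 19 [ 501.  -129.7] yaw 0.181 cost 19.87
('top',) 13 [490.9 114.4] yaw 0.39 cost 11.43
('top',) 16 [490.9 114.4] yaw 0.39 cost 11.43
('top',) 16 [ 501.2 -129.6] yaw 0.185 cost 3.27
('top',) 19 [ 501.2 -129.6] yaw 0.185 cost 3.27
('scene',) 13 [490.5 115.2] yaw 0.344 cost 44.6
('scene',) 16 [491.5 115.4] yaw 0.334 cost 55.35
('scene',) 16 [ 499.6 -130. ] yaw 0.15 cost 14.31
('scene',) 19 [ 500.8 -129.7] yaw 0.16 cost 16.29
plate [array([ 583. , -344.3,   18. ]), array([ 573.3, -444.3,   18. ]), array([ 454.9, -441.7,   18. ]), array([ 464.2, -335. ,   18. ])]
plate s [array([ 466.9, -333.3,   18. ]), array([ 593.4, -339.5,   18. ]), array([ 584.2, -441.3,   18. ])]
button [ 519.3 -399.   132. ] [ 520.5 -397.9  132. ]
```

View pics/c3.png

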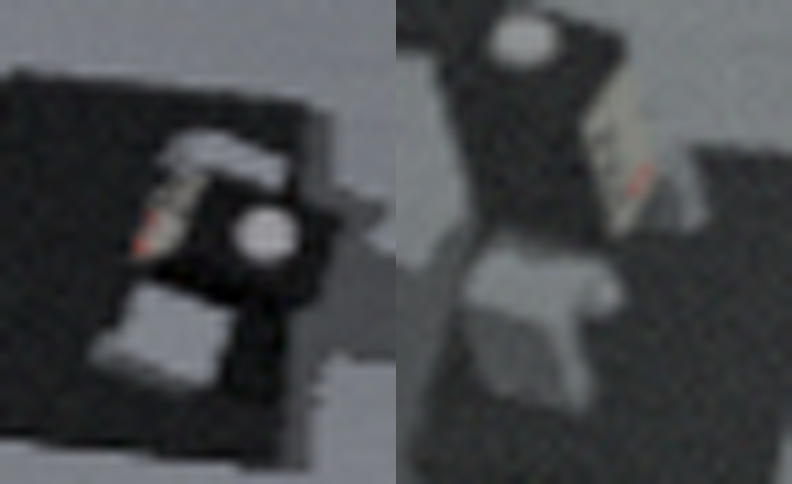

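```bash
cat >> h.py <<'E'
from scipy.spatial.transform import Rotation as Ro
def to(x,y,z,yaw,flip=None):
    """shift in tool axes (after turn) and turn about tool z, so that tool y lies along world angle yaw (mod pi)"""
    s=monitor.read_state(); R=Ro.from_quat(s['ee_rot']).as_matrix(); ty=R[:,1]
    d=(yaw-np.arctan2(ty[1],ty[0])+np.pi/2)%np.pi-np.pi/2
    tilt=R[:,2]
    ny=np.array([np.cos(np.arctan2(ty[1],ty[0])+d),np.sin(np.arctan2(ty[1],ty[0])+d),0]);nz=np.array([0,0,-1.]);nx=np.cross(ny,nz)
    D=np.array([x,y,z])-s['position']
    print('t',round(float(s['clock']),1),'pos',s['position'].round(1),'turn z',round(-d,3),'shift',[round(float(D@a),1) for a in(nx,ny,nz)],'tilt',tilt.round(4),'j',s['joints'].round(2),'w',round(s['gripper_width'],1),'F',s['contact_force'].round(1))
E
python3 -c "
from h import *
to(519.5,-398.5,180,-.25)"
```

```text
t 0.1 pos [ 162.8 -602.9  230.3] turn z -1.057 shift [-286.3, -295.0, 50.3] tilt [-6.0e-04  1.9e-03 -1.0e+00] j [-1.05  0.39  0.01 -0.   -1.19 -0.26] w 85.6 F [ 0.4 -0.3  0.5]
```

Request:
{"api": "send_rows", "payload": {"series": [[[0,0,0],[0,0,-0.132],85],[[0,0,0],[0,0,-0.132],85],[[0,0,0],[0,0,-0.132],85],[[0,0,0],[0,0,-0.132],85],[[0,0,0],[0,0,-0.132],85],[[0,0,0],[0,0,-0.132],85],[[0,0,0],[0,0,-0.132],85],[[0,0,0],[0,0,-0.132],85]]}}

```text
clock: 0.9
position: [162.9, -603.0, 230.7]
ee_rot: [-0.615, 0.788, 0.001, 0.0]
contact_force: [-0.5, 1.0, -0.3]
gripper_width: 84.9
grasp_force: 0.0
```

Request:
{"api": "send_rows", "payload": {"series": [[[-28.6,-29.5,5],[0,0,0],85],[[-28.6,-29.5,5],[0,0,0],85],[[-28.6,-29.5,5],[0,0,0],85],[[-28.6,-29.5,5],[0,0,0],85],[[-28.6,-29.5,5],[0,0,0],85],[[-28.6,-29.5,5],[0,0,0],85],[[-28.6,-29.5,5],[0,0,0],85],[[-28.6,-29.5,5],[0,0,0],85]]}}

```text
clock: 1.7
position: [449.5, -439.1, 190.6]
ee_rot: [-0.613, 0.79, 0.0, -0.0]
contact_force: [0.2, 0.0, 0.0]
gripper_width: 84.8
grasp_force: 0.0
```

Request:
{"api": "send_rows", "payload": {"series": [[[-28.6,-29.5,5],[0,0,0],85],[[-28.6,-29.5,5],[0,0,0],85],[[0,0,0],[0,0,0],85],[[0,0,0],[0,0,0],85]]}}

```text
clock: 2.1
position: [520.0, -398.7, 180.2]
ee_rot: [-0.614, 0.79, 0.001, -0.0]
contact_force: [-0.7, 0.4, 0.5]
gripper_width: 85.5
grasp_force: 0.0
```

```bash
python3 -c "
from h import *
to(519.5,-398.5,76,-.25)"
```

```text
t 2.1 pos [ 520.  -398.7  180.2] turn z 0.001 shift [-0.1, 0.6, 104.2] tilt [-0.0019  0.001  -1.    ] j [-0.41  0.47  0.02 -0.   -1.12  0.16] w 85.5 F [-0.7  0.4  0.5]
```

Request:
{"api": "send_rows", "payload": {"series": [[[0,0.5,15],[0,0,0],85],[[0,0,20],[0,0,0],85],[[0,0,20],[0,0,0],85],[[0,0,20],[0,0,0],85],[[0,0,15],[0,0,0],85],[[0,0,10],[0,0,0],85],[[0,0,4],[0,0,0],85],[[0,0,0],[0,0,0],85]]}}

```text
clock: 2.9
position: [518.7, -399.9, 77.2]
ee_rot: [-0.613, 0.79, 0.0, -0.0]
contact_force: [0.5, 0.1, 0.1]
gripper_width: 85.1
grasp_force: 0.0
```

Request:
{"api": "send_rows", "payload": {"series": [[[0,0,0],[0,0,0],50],[[0,0,0],[0,0,0],40],[[0,0,0],[0,0,0],34],[[0,0,0],[0,0,0],25],[[0,0,0],[0,0,0],20],[[0,0,0],[0,0,0],20],[[0,0,0],[0,0,0],20],[[0,0,0],[0,0,0],20]]}}

```text
clock: 3.7
position: [519.4, -399.7, 78.0]
ee_rot: [-0.613, 0.79, -0.0, 0.0]
contact_force: [-1.6, 1.2, 4.7]
gripper_width: 30.5
grasp_force: 56.7
```

Run:
```python
from h import *
to(519.5,-398.5,180,-.25)
t=snap('top','t1.png');s=snap('scene','s1.png')
c=lambda im,u,v:cv2.resize(im[v-27:v+27,u-22:u+22],(396,486),interpolation=cv2.INTER_CUBIC)
cv2.imwrite('pics/c4.png',np.hstack([c(t,430,216),c(s,203,196)]))
```

```text
t 3.7 pos [ 519.4 -399.7   78. ] turn z -0.001 shift [-1.1, 0.2, -102.0] tilt [ 5.e-04 -6.e-04 -1.e+00] j [-0.41  0.57 -0.1   0.   -0.9   0.16] w 30.5 F [-1.6  1.2  4.7]
```

View pics/c4.png

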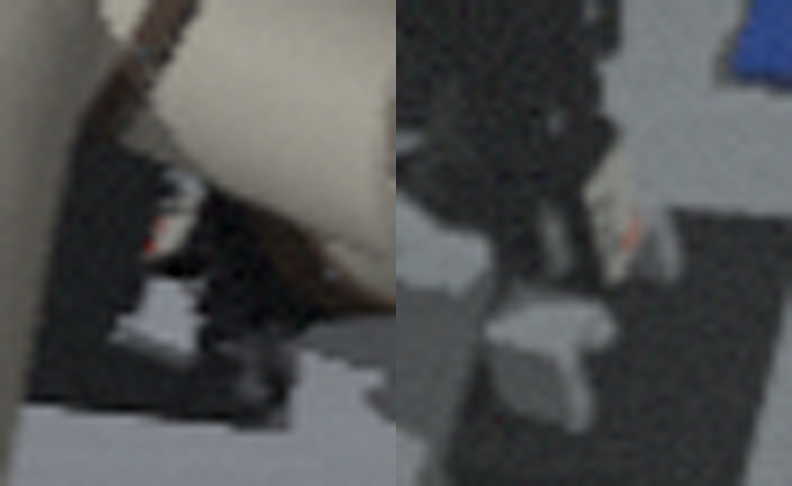

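Gripped at 30.5 mm, the housing width, and the gauge still stands where it was (white bridge end at about (150,320) in the crop). Next I lift it and check the block fits with a tighter mask.

Request:
{"api": "send_rows", "payload": {"series": [[[0,0,-4],[0,0,0],20],[[0,0,-10],[0,0,0],20],[[0,0,-16],[0,0,0],20],[[0,0,-20],[0,0,0],20],[[0,0,-20],[0,0,0],20],[[0,0,-20],[0,0,0],20],[[0,0,-12],[0,0,0],20],[[0,0,0],[0,0,0],20]]}}

```text
clock: 4.6
position: [520.2, -399.8, 181.2]
ee_rot: [-0.613, 0.79, -0.002, 0.001]
contact_force: [0.1, 0.1, -3.7]
gripper_width: 30.6
grasp_force: 56.8
```

```bash
python3 - <<'E'
import re
s=open('h.py').read()
s=s.replace("m=np.clip((d-2)/5,0,1)","m=np.clip((d-2)/5,0,1); yy,xx=np.mgrid[:28,:32]; m=m*(np.hypot(xx+u0-u,yy+v0-v)<11)")
open('h.py','w').write(s)
E
cat > b.py <<'E'
from h import *
def look(bl):
    i={'top':snap('top','tl.png'),'scene':snap('scene','sl.png')}
    for x,y,h,zb in bl:
        for c in(('top','scene'),('top',),('scene',)): fitblock(i,x,y,h,zb,c)
E
python3 - <<'E'
from b import *
look([(490,114,13,10),(501,-130,19,10)])
to(490.7,114.5,130,.37)
E
```

```text
('top', 'scene') 13 [490.7 114.7] yaw 0.354 cost 12.54
('top',) 13 [490.9 114.4] yaw 0.387 cost 3.2
('scene',) 13 [490.5 115.2] yaw 0.345 cost 8.94
('top', 'scene') 19 [ 501.1 -129.9] yaw 0.183 cost 17.95
('top',) 19 [ 501.3 -129.6] yaw 0.186 cost 3.72
('scene',) 19 [ 501.  -129.9] yaw 0.145 cost 14.1
t 4.7 pos [ 518.8 -399.   178.3] turn z -0.621 shift [-488.9, -159.4, 48.3] tilt [-0.0011  0.0014 -1.    ] j [-0.41  0.47  0.01 -0.   -1.11  0.16] w 30.6 F [ 0.2 -0.7 -3.7]
```

Request:
{"api": "send_rows", "payload": {"series": [[[0,0,0],[0,0,-0.124],20],[[0,0,0],[0,0,-0.124],20],[[0,0,0],[0,0,-0.124],20],[[0,0,0],[0,0,-0.124],20],[[0,0,0],[0,0,-0.124],20]]}}

```text
clock: 5.2
position: [518.5, -398.9, 177.1]
ee_rot: [0.826, -0.563, -0.002, 0.0]
contact_force: [-0.9, 0.5, -3.4]
gripper_width: 30.3
grasp_force: 56.7
```

Request:
{"api": "send_rows", "payload": {"series": [[[-15,-5,0],[0,0,0],20],[[-30,-10,0],[0,0,0],20],[[-40,-13,0],[0,0,0],20],[[-40,-13,0],[0,0,0],20],[[-40,-13,0],[0,0,0],20],[[-40,-13,0],[0,0,0],20],[[-40,-13,0],[0,0,0],20],[[-40,-13,0],[0,0,0],20]]}}

```text
clock: 6.0
position: [501.8, -97.9, 178.4]
ee_rot: [0.824, -0.566, -0.001, 0.0]
contact_force: [1.9, 0.8, -3.5]
gripper_width: 30.3
grasp_force: 56.7
```

Request:
{"api": "send_rows", "payload": {"series": [[[-40,-13,0],[0,0,0],20],[[-40,-13,0],[0,0,0],20],[[-40,-13,0],[0,0,0],20],[[-35,-12,10],[0,0,0],20],[[-30,-10,15],[0,0,0],20],[[-17,-5,10],[0,0,0],20],[[0,0,5],[0,0,0],20],[[0,0,0],[0,0,0],20]]}}

```text
clock: 6.8
position: [490.5, 112.0, 138.0]
ee_rot: [0.825, -0.565, -0.001, 0.002]
contact_force: [-0.7, -0.5, -3.3]
gripper_width: 30.4
grasp_force: 56.7
```

Run:
```python
from h import *
to(490.7,114.5,70,.365)
i={'top':snap('top','t2.png'),'scene':snap('scene','s2.png')}
fitblock(i,490,114,13,10,('scene',))
c=lambda im,u,v:cv2.resize(im[v-27:v+27,u-22:u+22],(396,486),interpolation=cv2.INTER_CUBIC)
cv2.imwrite('pics/c5.png',np.hstack([c(i['top'],284,216),c(i['scene'],367,188)]))
```

```text
t 6.8 pos [490.5 112.  138. ] turn z 0.004 shift [-2.3, -1.1, 68.0] tilt [-0.0033 -0.0016 -1.    ] j [ 0.55  0.27 -0.42 -0.   -0.88 -0.18] w 30.4 F [-0.7 -0.5 -3.3]
('scene',) 13 [490.7 115.1] yaw 0.352 cost 17.16
```

View pics/c5.png

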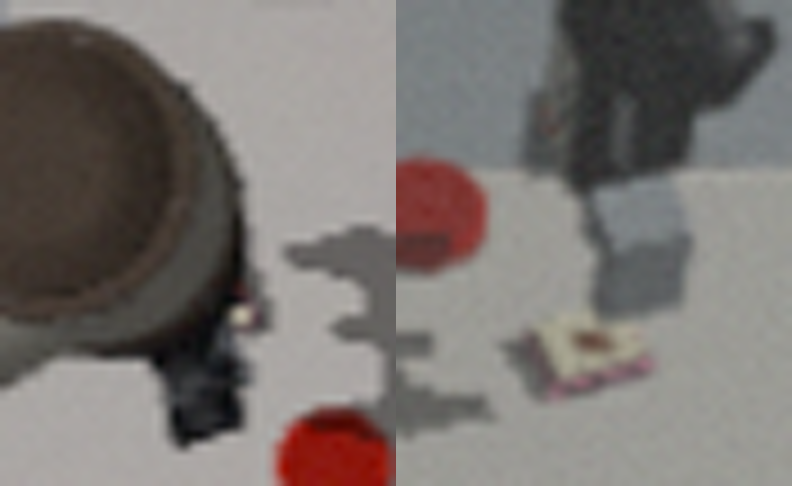

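Request:
{"api": "send_rows", "payload": {"series": [[[-1.2,-1.1,10],[0,0,0.004],20],[[0,0,15],[0,0,0],20],[[0,0,12],[0,0,0],20],[[0,0,8],[0,0,0],20],[[0,0,5],[0,0,0],20],[[0,0,3],[0,0,0],20],[[0,0,1],[0,0,0],20],[[0,0,0],[0,0,0],20]]}}

```text
clock: 7.7
position: [492.8, 113.7, 85.6]
ee_rot: [0.824, -0.567, 0.0, -0.0]
contact_force: [-0.3, 0.1, -3.4]
gripper_width: 30.3
grasp_force: 56.8
```

Run:
```python
from h import *
to(490.7,114.5,70,.365)
im=snap('scene','s3.png')
crop(im,345,165,390,215,'c6.png',12)
R=lambda a,b,z:w2px('scene',(490.7+np.cos(.365)*a-np.sin(.365)*b,114.6+np.sin(.365)*a+np.cos(.365)*b,z))
for p in((39,15,26),(39,-15,26),(-39,15,26)): print(((R(*p)-[345,165]+.5)*12).round())
```

```text
t 7.7 pos [492.8 113.7  85.6] turn z -0.0 shift [-1.5, 1.7, 15.6] tilt [ 6.e-04  3.e-04 -1.e+00] j [ 0.55  0.35 -0.47  0.   -0.75 -0.18] w 30.3 F [-0.3  0.1 -3.4]
[376. 488.]
[272. 520.]
[248. 275.]
```

View pics/c6.png

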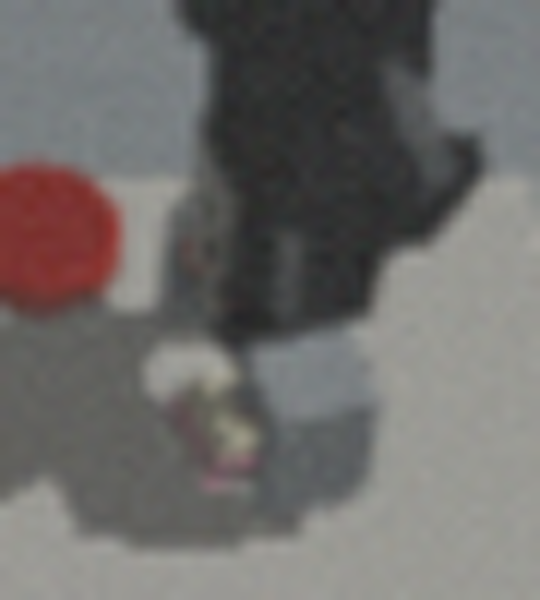

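Leg bottom corners are at (375,490) and (270,518) in the crop, against predictions of (376,488) and (272,520), so the gauge is centred over the block. I'll lower it gently.

Request:
{"api": "send_rows", "payload": {"series": [[[0,0.5,4],[0,0,0],20],[[0,0,4],[0,0,0],20],[[0,0,2],[0,0,0],20],[[0,0,1.5],[0,0,0],20],[[0,0,1],[0,0,0],20],[[0,0,0],[0,0,0],20],[[0,0,0],[0,0,0],20]]}}

```text
clock: 8.45
position: [492.2, 113.5, 72.9]
ee_rot: [0.824, -0.567, 0.0, -0.0]
contact_force: [0.7, 0.5, -1.3]
gripper_width: 30.3
grasp_force: 56.8
```

Request:
{"api": "send_rows", "payload": {"series": [[[0,0,0.7],[0,0,0],20],[[0,0,0],[0,0,0],20]]}}

```text
clock: 8.65
position: [492.1, 113.5, 72.1]
ee_rot: [0.824, -0.567, 0.0, -0.0]
contact_force: [0.4, -0.0, -2.0]
gripper_width: 30.2
grasp_force: 56.8
```

Request:
{"api": "send_rows", "payload": {"series": [[[0,0,0.7],[0,0,0],20],[[0,0,0],[0,0,0],20]]}}

```text
clock: 8.85
position: [492.1, 113.5, 71.4]
ee_rot: [0.824, -0.567, 0.0, -0.0]
contact_force: [0.1, 0.3, -2.5]
gripper_width: 30.8
grasp_force: 56.9
```

Request:
{"api": "send_rows", "payload": {"series": [[[0,0,0.7],[0,0,0],20],[[0,0,0],[0,0,0],20]]}}

```text
clock: 9.05
position: [492.0, 113.4, 70.7]
ee_rot: [0.824, -0.567, -0.0, 0.0]
contact_force: [0.6, 0.3, -2.3]
gripper_width: 30.3
grasp_force: 56.9
```

Request:
{"api": "send_rows", "payload": {"series": [[[0,0,0.6],[0,0,0],20],[[0,0,0],[0,0,0],20]]}}

```text
clock: 9.25
position: [492.0, 113.4, 70.1]
ee_rot: [0.824, -0.567, -0.0, 0.0]
contact_force: [0.6, 0.6, -1.7]
gripper_width: 30.5
grasp_force: 57.0
```

Request:
{"api": "send_rows", "payload": {"series": [[[0,0,0.6],[0,0,0],20],[[0,0,0],[0,0,0],20]]}}

```text
clock: 9.45
position: [492.1, 113.4, 70.0]
ee_rot: [0.824, -0.567, 0.0, 0.0]
contact_force: [-1.1, 0.7, 3.4]
gripper_width: 30.6
grasp_force: 57.3
```

Request:
{"api": "send_rows", "payload": {"series": [[[0,0,0],[0,0,0],34],[[0,0,0],[0,0,0],40],[[0,0,0],[0,0,0],45],[[0,0,0],[0,0,0],45],[[0,0,0],[0,0,0],45],[[0,0,0],[0,0,0],45],[[0,0,0],[0,0,0],45],[[0,0,0],[0,0,0],45]]}}

```text
clock: 10.25
position: [492.1, 113.4, 69.5]
ee_rot: [0.824, -0.567, 0.0, 0.0]
contact_force: [0.4, -1.1, 0.1]
gripper_width: 44.6
grasp_force: 0.0
```

Request:
{"api": "send_rows", "payload": {"series": [[[0,0,0],[0,0,0],45],[[0,0,0],[0,0,0],45],[[0,0,0],[0,0,0],45],[[0,0,0],[0,0,0],45],[[0,0,0],[0,0,0],45],[[0,0,0],[0,0,0],45],[[0,0,0],[0,0,0],45],[[0,0,0],[0,0,0],45]]}}

```text
clock: 11.05
position: [492.1, 113.4, 69.5]
ee_rot: [0.824, -0.567, 0.0, 0.0]
contact_force: [0.0, -0.3, 0.9]
gripper_width: 45.1
grasp_force: 0.0
```

Run:
```python
from h import *
to(490.7,114.5,70,.365)
t=snap('top','t4.png');im=snap('scene','s4.png')
c=lambda im,u,v:cv2.resize(im[v-27:v+27,u-22:u+22],(396,486),interpolation=cv2.INTER_CUBIC)
cv2.imwrite('pics/c7.png',np.hstack([c(im,289,200),c(im,367,190)]))
```

```text
t 11.1 pos [492.1 113.4  69.5] turn z 0.0 shift [-1.5, 0.9, -0.5] tilt [ 0. -0. -1.] j [ 0.55  0.37 -0.49  0.   -0.71 -0.18] w 45.1 F [ 0.  -0.3  0.9]
```

View pics/c7.png

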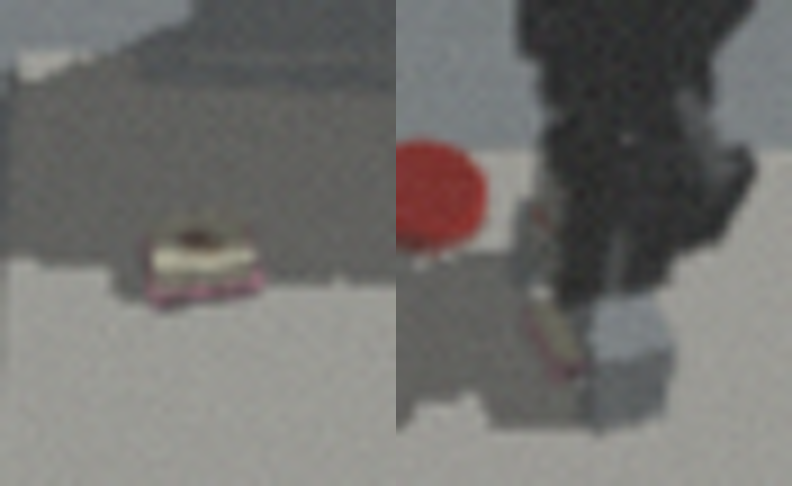

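The gauge stands with its legs around the left block. The right block is at (205,260) in the left crop, unmoved. Regrip and lift.

Request:
{"api": "send_rows", "payload": {"series": [[[0,0,0],[0,0,0],34],[[0,0,0],[0,0,0],30],[[0,0,0],[0,0,0],20],[[0,0,0],[0,0,0],20],[[0,0,0],[0,0,0],20],[[0,0,0],[0,0,0],20]]}}

```text
clock: 11.75
position: [492.1, 113.4, 69.7]
ee_rot: [0.824, -0.567, 0.0, -0.0]
contact_force: [-0.5, -0.4, 3.6]
gripper_width: 29.7
grasp_force: 58.1
```

Request:
{"api": "send_rows", "payload": {"series": [[[0,0,-3],[0,0,0],20],[[0,0,-6],[0,0,0],20],[[0,0,-10],[0,0,0],20],[[0,0,-15],[0,0,0],20],[[0,0,-15],[0,0,0],20],[[0,0,-11],[0,0,0.06],20],[[0,0,0],[0,0,0.065],20],[[0,0,0],[0,0,0.06],20]]}}

```text
clock: 12.55
position: [491.7, 113.4, 130.2]
ee_rot: [0.767, -0.642, -0.0, -0.0]
contact_force: [-0.7, -0.0, -3.3]
gripper_width: 30.3
grasp_force: 57.9
```

Run:
```python
from b import *
to(501,-129.7,100,.175)
look([(490,114,13,10),(501,-130,19,10)])
```

```text
t 12.6 pos [491.7 113.4 130.2] turn z 0.002 shift [241.0, 33.1, 30.2] tilt [-0.e+00  6.e-04 -1.e+00] j [ 0.55  0.28 -0.42 -0.   -0.86 -0.37] w 30.3 F [-0.7 -0.  -3.3]
('top', 'scene') 13 [489.9 113.4] yaw 0.406 cost 103.37
('top',) 13 [476.  106.7] yaw 0.603 cost 51.87
('scene',) 13 [490.7 115.7] yaw 0.308 cost 26.57
('top', 'scene') 19 [ 501.6 -130. ] yaw 0.164 cost 25.34
('top',) 19 [ 501.4 -129.7] yaw 0.18 cost 7.84
('scene',) 19 [ 502.3 -130.2] yaw 0.186 cost 17.17
```

Request:
{"api": "send_rows", "payload": {"series": [[[15,2,0],[0,0,0],20],[[30,4,0],[0,0,0],20],[[40,5.5,0],[0,0,0],20],[[40,5.5,0],[0,0,0],20],[[40,5.5,0],[0,0,0],20],[[40,5.5,0],[0,0,0],20],[[27,4,10],[0,0,0],20],[[10,1.4,10],[0,0,0],20]]}}

```text
clock: 13.45
position: [501.9, -133.4, 109.3]
ee_rot: [0.767, -0.642, -0.0, 0.0]
contact_force: [-0.3, 0.6, -3.8]
gripper_width: 29.5
grasp_force: 58.0
```

Request:
{"api": "send_rows", "payload": {"series": [[[0,0,8],[0,0,0],20],[[0,0,4],[0,0,0],20],[[0,0,0],[0,0,0],20],[[0,0,0],[0,0,0],20],[[0,0,0],[0,0,0],20]]}}

```text
clock: 13.95
position: [503.0, -129.9, 98.0]
ee_rot: [0.768, -0.64, 0.0, -0.0]
contact_force: [1.3, 0.5, -4.6]
gripper_width: 29.8
grasp_force: 58.0
```

Run:
```python
from h import *
to(501.3,-129.8,70,.175)
i={'scene':snap('scene','s5.png')}
fitblock(i,501,-130,19,10,('scene',))
```

```text
t 13.9 pos [ 503.  -129.9   98. ] turn z 0.007 shift [-0.4, 1.7, 28.0] tilt [ 0.001 -0.    -1.   ] j [ 0.06  0.35 -0.43  0.   -0.79  0.12] w 29.8 F [ 1.3  0.5 -4.6]
('scene',) 19 [ 497.7 -131.7] yaw 0.217 cost 58.5
```

Request:
{"api": "send_rows", "payload": {"series": [[[0.6,1.3,5],[0,0,0.006],20],[[0,0,5],[0,0,0],20],[[0,0,5],[0,0,0],20],[[0,0,4],[0,0,0],20],[[0,0,3],[0,0,0],20],[[0,0,2],[0,0,0],20],[[0,0,1],[0,0,0],20],[[0,0,0],[0,0,0],20]]}}

```text
clock: 14.8
position: [501.4, -131.5, 72.5]
ee_rot: [0.766, -0.643, -0.0, 0.0]
contact_force: [-0.4, 1.1, -2.3]
gripper_width: 29.8
grasp_force: 58.1
```

Request:
{"api": "send_rows", "payload": {"series": [[[0,0,0.8],[0,0,0],20],[[0,0,0],[0,0,0],20]]}}

```text
clock: 15.0
position: [501.4, -131.5, 71.8]
ee_rot: [0.766, -0.643, 0.0, -0.0]
contact_force: [-1.2, 1.1, -1.5]
gripper_width: 29.8
grasp_force: 58.1
```

Request:
{"api": "send_rows", "payload": {"series": [[[0,0,0.7],[0,0,0],20],[[0,0,0],[0,0,0],20]]}}

```text
clock: 15.2
position: [501.4, -131.5, 71.0]
ee_rot: [0.766, -0.643, 0.0, 0.0]
contact_force: [-0.1, 0.9, -1.8]
gripper_width: 29.4
grasp_force: 58.1
```

Request:
{"api": "send_rows", "payload": {"series": [[[0,0,0.7],[0,0,0],20],[[0,0,0],[0,0,0],20]]}}

```text
clock: 15.4
position: [501.4, -131.4, 70.3]
ee_rot: [0.766, -0.643, 0.0, -0.0]
contact_force: [0.4, 1.4, -2.6]
gripper_width: 29.8
grasp_force: 58.1
```

Request:
{"api": "send_rows", "payload": {"series": [[[0,0,0.5],[0,0,0],20],[[0,0,0],[0,0,0],20]]}}

```text
clock: 15.6
position: [501.3, -131.4, 69.8]
ee_rot: [0.766, -0.643, -0.0, 0.0]
contact_force: [-0.3, 1.5, -2.3]
gripper_width: 29.8
grasp_force: 58.3
```

Request:
{"api": "send_rows", "payload": {"series": [[[0,0,0.5],[0,0,0],20],[[0,0,0],[0,0,0],20]]}}

```text
clock: 15.8
position: [501.4, -131.5, 69.8]
ee_rot: [0.766, -0.643, 0.0, 0.0]
contact_force: [-1.7, 1.4, 3.2]
gripper_width: 29.5
grasp_force: 58.7
```

Contact at 69.8. Release, let it stand, and check.

Request:
{"api": "send_rows", "payload": {"series": [[[0,0,0],[0,0,0],34],[[0,0,0],[0,0,0],40],[[0,0,0],[0,0,0],45],[[0,0,0],[0,0,0],45],[[0,0,0],[0,0,0],45],[[0,0,0],[0,0,0],45],[[0,0,0],[0,0,0],45],[[0,0,0],[0,0,0],45]]}}

```text
clock: 16.6
position: [501.4, -131.4, 69.3]
ee_rot: [0.766, -0.643, -0.0, -0.0]
contact_force: [0.6, -1.0, -0.0]
gripper_width: 45.1
grasp_force: 0.0
```

Request:
{"api": "send_rows", "payload": {"series": [[[0,0,0],[0,0,0],45],[[0,0,0],[0,0,0],45],[[0,0,0],[0,0,0],45],[[0,0,0],[0,0,0],45],[[0,0,0],[0,0,0],45],[[0,0,0],[0,0,0],45],[[0,0,0],[0,0,0],45],[[0,0,0],[0,0,0],45]]}}

```text
clock: 17.4
position: [501.4, -131.5, 69.3]
ee_rot: [0.766, -0.643, 0.0, -0.0]
contact_force: [-0.2, -0.7, 0.2]
gripper_width: 45.3
grasp_force: 0.0
```

Run:
```python
from h import *
to(519,-391.3,150,-.085)
im=snap('scene','s6.png'); t=snap('top','t6.png')
crop(im,270,165,318,225,'x.png',9)
cv2.imwrite('pics/c8.png',np.hstack([cv2.resize(im[165:215,265:315],(500,500),interpolation=cv2.INTER_CUBIC),cv2.resize(im[175:225,345:375],(300,500),interpolation=cv2.INTER_CUBIC)]))
R=lambda a,b,z:w2px('scene',(501.3+np.cos(.175)*a-np.sin(.175)*b,-129.8+np.sin(.175)*a+np.cos(.175)*b,z))
for p in((39,15,10),(39,-15,10)): print(((R(*p)-[265,165]+.5)*10).round())
```

```text
t 17.4 pos [ 501.4 -131.5   69.3] turn z 0.259 shift [257.4, -39.6, -80.7] tilt [ 0.  0. -1.] j [ 0.06  0.39 -0.46 -0.   -0.72  0.12] w 45.3 F [-0.2 -0.7  0.2]
[311. 475.]
[216. 489.]
```

View pics/c8.png

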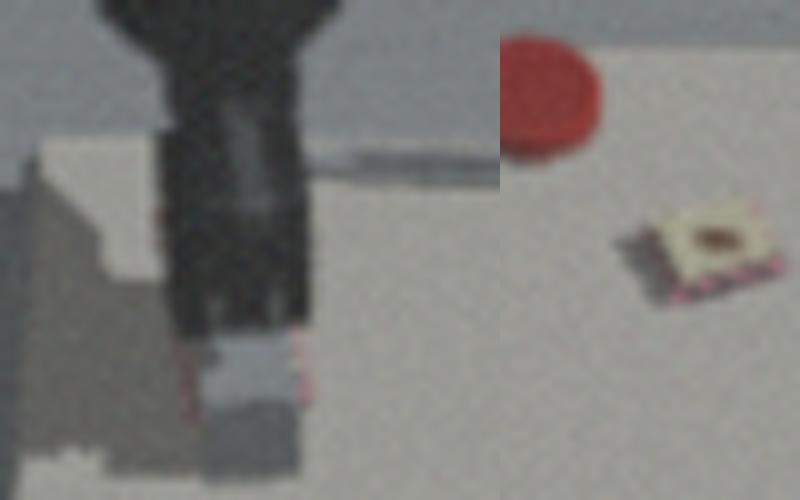

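Run:
```python
from h import *
def R(a,b,z,c=(501.3,-129.8),w=.175): return ((w2px('scene',(c[0]+np.cos(w)*a-np.sin(w)*b,c[1]+np.sin(w)*a+np.cos(w)*b,z))-[265,165]+.5)*10).round()
print('block',[R(14.25,b,10+z) for b in(20,-20) for z in(0,7)])
for dy in(0,-2,-4): print('leg',dy,[R(39,b,z,(501.3,-129.8+dy)) for b in(15,-15) for z in(10,40)])
im=cv2.imread('pics/s6.png'); cv2.imwrite('pics/c9.png',cv2.resize(im[192:217,277:302],(600,600),interpolation=cv2.INTER_LANCZOS4))
```

```text
block [array([314., 412.]), array([314., 398.]), array([189., 429.]), array([188., 415.])]
leg 0 [array([311., 475.]), array([309., 416.]), array([216., 489.]), array([212., 429.])]
leg -2 [array([304., 475.]), array([303., 416.]), array([209., 488.]), array([206., 429.])]
leg -4 [array([298., 475.]), array([296., 416.]), array([203., 488.]), array([199., 429.])]
```

View pics/c9.png

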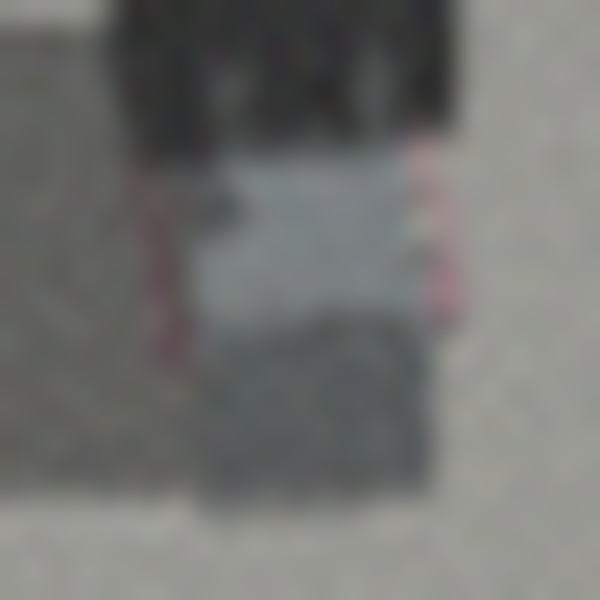

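Run:
```python
from h import *
f=lambda u,v:px2w('scene',u,v,10).round(1)
print('right', f(277+430/24-.5,192+490/24-.5), f(277+200/24-.5,192+518/24-.5))
print('left coarse', f(345+204/9-.5,163+432/9-.5), f(345+269/9-.5,163+415/9-.5))
def P(a,b,c,w): return np.array([c[0]+np.cos(w)*a-np.sin(w)*b,c[1]+np.sin(w)*a+np.cos(w)*b])
print('exp R',P(39,15,(501.3,-129.8),.175),P(39,-15,(501.3,-129.8),.175))
print('exp L',P(39,15,(490.7,114.6),.365),P(39,-15,(490.7,114.6),.365))
im=cv2.imread('pics/s4.png'); cv2.imwrite('pics/c10.png',cv2.resize(im[190:215,355:380],(600,600),interpolation=cv2.INTER_LANCZOS4))
```

```text
right [ 536.6 -111.9   10. ] [ 541.3 -141.7   10. ]
left coarse [530.5 116.4  10. ] [522.9 139.8  10. ]
exp R [ 537.09271295 -108.23888455] [ 542.31595708 -137.78068072]
exp L [521.77658727 142.5328789 ] [532.4850661  114.50916607]
```

View pics/c10.png

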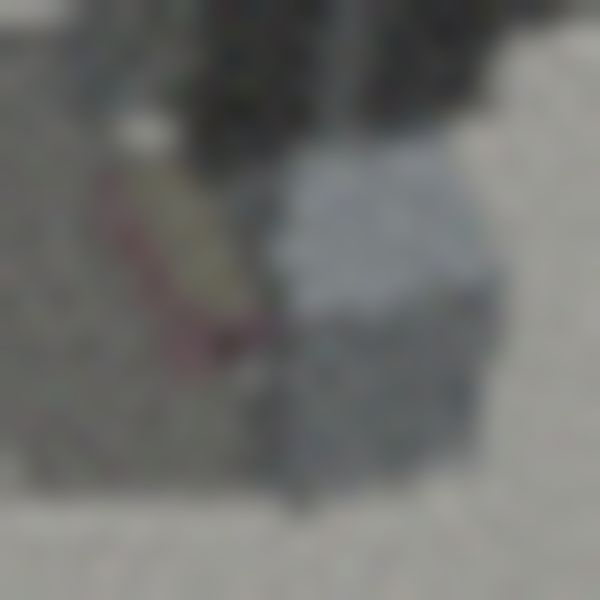

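At the right block the leg corners come out at (536.6,-111.9) and (541.3,-141.7), against (537.1,-108.2) and (542.3,-137.8) expected. The gauge therefore stands about 4 mm towards -y, while on the left block it was within 1 mm. I'll lift straight up and reset it on the same block.

Request:
{"api": "send_rows", "payload": {"series": [[[0,0,0],[0,0,0],34],[[0,0,0],[0,0,0],30],[[0,0,0],[0,0,0],20],[[0,0,0],[0,0,0],20],[[0,0,0],[0,0,0],20],[[0,0,0],[0,0,0],20]]}}

```text
clock: 18.1
position: [501.5, -131.5, 69.5]
ee_rot: [0.766, -0.643, 0.0, -0.0]
contact_force: [-0.2, -0.2, 3.2]
gripper_width: 29.6
grasp_force: 58.8
```

Request:
{"api": "send_rows", "payload": {"series": [[[0,0,-3],[0,0,0],20],[[0,0,-5],[0,0,0],20],[[0,0,-8],[0,0,0],20],[[0,0,-8],[0,0,0],20],[[0,0,-4],[0,0,0],20],[[-2,-0.3,0],[0,0,0],20],[[-1.9,-0.2,0],[0,0,0],20],[[0,0,0],[0,0,0],20]]}}

```text
clock: 18.9
position: [500.7, -127.3, 96.9]
ee_rot: [0.766, -0.643, -0.0, 0.0]
contact_force: [-0.2, -0.4, -3.7]
gripper_width: 29.4
grasp_force: 58.6
```

Request:
{"api": "send_rows", "payload": {"series": [[[0,0,4],[0,0,0],20],[[0,0,6],[0,0,0],20],[[0,0,6],[0,0,0],20],[[0,0,5],[0,0,0],20],[[0,0,3],[0,0,0],20],[[0,0,1.5],[0,0,0],20],[[0,0,0.5],[0,0,0],20],[[0,0,0],[0,0,0],20]]}}

```text
clock: 19.7
position: [501.2, -127.6, 71.4]
ee_rot: [0.766, -0.643, 0.0, 0.0]
contact_force: [-0.6, 1.2, -1.1]
gripper_width: 29.7
grasp_force: 58.6
```

Run:
```python
from h import *
to(519,-391.3,150,-.085)
im=snap('scene','s7.png')
cv2.imwrite('pics/c11.png',cv2.resize(im[192:217,277:302],(600,600),interpolation=cv2.INTER_LANCZOS4))
```

```text
t 19.7 pos [ 501.2 -127.6   71.4] turn z 0.259 shift [261.3, -40.1, -78.6] tilt [ 0.e+00 -1.e-04 -1.e+00] j [ 0.06  0.38 -0.46  0.   -0.73  0.11] w 29.7 F [-0.6  1.2 -1.1]
```

View pics/c11.png

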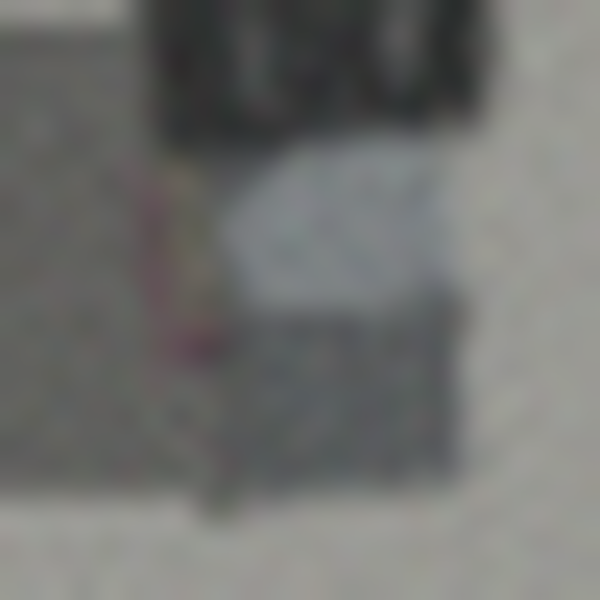

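Leg edges are now at 228 and 460 in the crop (target about 226 and 456), so it is centred. Set down, then release.

Request:
{"api": "send_rows", "payload": {"series": [[[0,0,0.7],[0,0,0],20],[[0,0,0.6],[0,0,0],20],[[0,0,0.5],[0,0,0],20],[[0,0,0],[0,0,0],20]]}}

```text
clock: 20.15
position: [501.2, -127.5, 69.5]
ee_rot: [0.766, -0.643, 0.0, -0.0]
contact_force: [0.8, -0.2, -1.3]
gripper_width: 29.8
grasp_force: 58.8
```

Request:
{"api": "send_rows", "payload": {"series": [[[0,0,0.3],[0,0,0],20],[[0,0,0],[0,0,0],20]]}}

```text
clock: 20.35
position: [501.2, -127.6, 69.5]
ee_rot: [0.766, -0.643, 0.0, -0.0]
contact_force: [-0.8, -0.1, 1.4]
gripper_width: 29.7
grasp_force: 58.9
```

Request:
{"api": "send_rows", "payload": {"series": [[[0,0,0],[0,0,0],34],[[0,0,0],[0,0,0],40],[[0,0,0],[0,0,0],45],[[0,0,0],[0,0,0],45],[[0,0,0],[0,0,0],45],[[0,0,0],[0,0,0],45],[[0,0,0],[0,0,0],45],[[0,0,0],[0,0,0],45]]}}

```text
clock: 21.15
position: [501.1, -127.5, 69.2]
ee_rot: [0.766, -0.643, -0.0, 0.0]
contact_force: [-1.0, -0.3, 0.7]
gripper_width: 45.1
grasp_force: 0.0
```

Request:
{"api": "send_rows", "payload": {"series": [[[0,0,0],[0,0,0],45],[[0,0,0],[0,0,0],45],[[0,0,0],[0,0,0],45],[[0,0,0],[0,0,0],45],[[0,0,0],[0,0,0],45],[[0,0,0],[0,0,0],45],[[0,0,0],[0,0,0],45],[[0,0,0],[0,0,0],45]]}}

```text
clock: 21.95
position: [501.2, -127.5, 69.2]
ee_rot: [0.766, -0.643, -0.0, 0.0]
contact_force: [0.4, 0.3, -0.1]
gripper_width: 45.0
grasp_force: 0.0
```

Request:
{"api": "send_rows", "payload": {"series": [[[0,0,0],[0,0,0],34],[[0,0,0],[0,0,0],30],[[0,0,0],[0,0,0],20],[[0,0,0],[0,0,0],20],[[0,0,0],[0,0,0],20],[[0,0,0],[0,0,0],20]]}}

```text
clock: 22.55
position: [501.3, -127.5, 69.4]
ee_rot: [0.766, -0.643, 0.0, -0.0]
contact_force: [-0.3, -0.2, 2.2]
gripper_width: 29.7
grasp_force: 59.2
```

Request:
{"api": "send_rows", "payload": {"series": [[[0,0,-3],[0,0,0],20],[[0,0,-6],[0,0,0],20],[[0,0,-10],[0,0,0],20],[[0,0,-15],[0,0,0],20],[[0,0,-15],[0,0,0],20],[[0,0,-11],[0,0,0],20],[[0,0,0],[0,0,0.13],20],[[0,0,0],[0,0,0.13],20]]}}

```text
clock: 23.35
position: [500.8, -127.4, 129.8]
ee_rot: [-0.674, 0.739, 0.0, 0.0]
contact_force: [-0.1, -0.0, -2.8]
gripper_width: 29.8
grasp_force: 58.9
```

Run:
```python
from h import *
to(519,-391.3,90,-.085)
f=lambda u,v,z=18:px2w('top',u,v,z)
# plate corners subpixel: dark mask in the initial top image
im=cv2.imread('pics/top0.png'); s=monitor.read_state()
off=-.5+.5/11
for n,pts,z in(('top',[(12,68),(308,98),(305,468)],18),):
    for u,v in pts: print(f(412+u/11+off,194+v/11+off).round(1))
Sc=lambda u,v,z:px2w('scene',171+(u-396)/6-.42,178+(v-300)/6-.42,z).round(1)
print(Sc(725,392,18),Sc(685,585,0),Sc(485,570,0))
```

```text
t 23.4 pos [ 500.8 -127.4  129.8] turn z -0.007 shift [261.4, -40.5, 39.8] tilt [ 1.e-04  4.e-04 -1.e+00] j [ 0.06  0.3  -0.4  -0.   -0.87 -0.16] w 29.8 F [-0.1 -0.  -2.8]
[ 583.7 -347.5   18. ]
[ 576.2 -444.2   18. ]
[ 455.4 -441.8   18. ]
[ 466.9 -333.3   18. ] [ 580.4 -343.6    0. ] [ 571.1 -447.1    0. ]
```

Request:
{"api": "send_rows", "payload": {"series": [[[8,-1,0],[0,0,-0.007],20],[[18,-3,0],[0,0,0],20],[[26,-4,0],[0,0,0],20],[[30,-5,0],[0,0,0],20],[[30,-5,0],[0,0,0],20],[[30,-5,0],[0,0,0],20],[[30,-5,0],[0,0,0],20],[[30,-5,0],[0,0,0],20]]}}

```text
clock: 24.15
position: [517.4, -333.1, 128.8]
ee_rot: [-0.68, 0.733, 0.001, -0.0]
contact_force: [0.4, -0.2, -3.5]
gripper_width: 29.2
grasp_force: 59.0
```

Request:
{"api": "send_rows", "payload": {"series": [[[25,-4,0],[0,0,0],20],[[18,-2,0],[0,0,0],20],[[10,-1,5],[0,0,0],20],[[4.6,-0.5,10],[0,0,0],20],[[0,0,12],[0,0,0],20],[[0,0,8],[0,0,0],20],[[0,0,5],[0,0,0],20],[[0,0,0],[0,0,0],20]]}}

```text
clock: 24.95
position: [520.6, -388.5, 88.0]
ee_rot: [-0.679, 0.734, 0.001, -0.0]
contact_force: [0.0, 0.7, -3.0]
gripper_width: 29.6
grasp_force: 59.0
```

Run:
```python
from h import *
to(519,-391.3,77.5,-.085)
```

```text
t 24.9 pos [ 520.6 -388.5   88. ] turn z 0.007 shift [2.9, 1.4, 10.5] tilt [-0.0021  0.0011 -1.    ] j [-0.39  0.55 -0.1  -0.   -0.92  0.31] w 29.6 F [ 0.   0.7 -3. ]
```

Request:
{"api": "send_rows", "payload": {"series": [[[1,1,3],[0,0,0.005],20],[[0,0,3],[0,0,0],20],[[0,0,2],[0,0,0],20],[[0,0,0.7],[0,0,0],20],[[0,0,0],[0,0,0],20],[[0,0,0],[0,0,0],20]]}}

```text
clock: 25.55
position: [520.0, -390.5, 80.7]
ee_rot: [-0.677, 0.736, -0.0, 0.0]
contact_force: [-0.9, 0.0, -3.8]
gripper_width: 29.1
grasp_force: 59.0
```

Request:
{"api": "send_rows", "payload": {"series": [[[0,0,0.6],[0,0,0],20],[[0,0,0],[0,0,0],20]]}}

```text
clock: 25.75
position: [519.9, -390.4, 79.9]
ee_rot: [-0.677, 0.736, -0.0, 0.0]
contact_force: [0.5, 0.7, -3.1]
gripper_width: 29.6
grasp_force: 59.0
```

Request:
{"api": "send_rows", "payload": {"series": [[[0,0,0.6],[0,0,0],20],[[0,0,0],[0,0,0],20]]}}

```text
clock: 25.95
position: [519.9, -390.4, 79.2]
ee_rot: [-0.677, 0.736, 0.0, -0.0]
contact_force: [-0.2, -0.1, -3.1]
gripper_width: 29.2
grasp_force: 59.0
```

Request:
{"api": "send_rows", "payload": {"series": [[[0,0,0.7],[0,0,0],20],[[0,0,0],[0,0,0],20]]}}

```text
clock: 26.15
position: [519.9, -390.4, 78.5]
ee_rot: [-0.677, 0.736, 0.0, -0.0]
contact_force: [-0.5, 0.2, -2.6]
gripper_width: 29.5
grasp_force: 59.0
```

Request:
{"api": "send_rows", "payload": {"series": [[[0,0,0.5],[0,0,0],20],[[0,0,0],[0,0,0],20]]}}

```text
clock: 26.35
position: [519.9, -390.4, 78.0]
ee_rot: [-0.677, 0.736, 0.0, -0.0]
contact_force: [-0.1, -0.4, -3.7]
gripper_width: 29.7
grasp_force: 59.0
```

Request:
{"api": "send_rows", "payload": {"series": [[[0,0,0.5],[0,0,0],20],[[0,0,0],[0,0,0],20]]}}

```text
clock: 26.55
position: [519.9, -390.4, 77.5]
ee_rot: [-0.677, 0.736, 0.0, 0.0]
contact_force: [-0.5, -0.6, -2.6]
gripper_width: 29.4
grasp_force: 59.0
```

Request:
{"api": "send_rows", "payload": {"series": [[[0,0,0.5],[0,0,0],20],[[0,0,0],[0,0,0],20]]}}

```text
clock: 26.75
position: [519.9, -390.5, 77.5]
ee_rot: [-0.677, 0.736, -0.0, -0.0]
contact_force: [-0.3, 0.8, -0.5]
gripper_width: 29.8
grasp_force: 59.2
```

Request:
{"api": "send_rows", "payload": {"series": [[[0,0,0.4],[0,0,0],20],[[0,0,0],[0,0,0],20]]}}

```text
clock: 26.95
position: [519.9, -390.5, 77.5]
ee_rot: [-0.677, 0.736, -0.0, -0.0]
contact_force: [-1.3, 2.3, 2.6]
gripper_width: 29.5
grasp_force: 59.5
```

Request:
{"api": "send_rows", "payload": {"series": [[[0,0,0],[0,0,0],36],[[0,0,0],[0,0,0],45],[[0,0,0],[0,0,0],55],[[0,0,0],[0,0,0],60],[[0,0,0],[0,0,0],60],[[0,0,-5],[0,0,0],60],[[0,0,-15],[0,0,0],60],[[0,0,-25],[0,0,0],60]]}}

```text
clock: 27.75
position: [518.9, -389.9, 120.6]
ee_rot: [-0.677, 0.736, 0.002, -0.001]
contact_force: [0.5, -0.1, 0.9]
gripper_width: 60.2
grasp_force: 0.0
```

Request:
{"api": "send_rows", "payload": {"series": [[[0,0,-40],[0,0,0],60],[[0,0,-45],[0,0,0],60],[[-40,0,-35],[0,0,0],60],[[-45,0,-15],[0,0,0],60],[[-45,0,0],[0,0,0],60],[[-45,0,0],[0,0,0],60],[[-45,0,0],[0,0,0],60],[[-45,0,0],[0,0,0],60]]}}

```text
clock: 28.55
position: [541.8, -127.0, 255.4]
ee_rot: [-0.677, 0.736, -0.0, 0.0]
contact_force: [1.6, 0.3, 0.3]
gripper_width: 60.2
grasp_force: 0.0
```

Request:
{"api": "send_rows", "payload": {"series": [[[-45,0,0],[0,0,0],60],[[-45,0,0],[0,0,0],60],[[-45,0,0],[0,0,0],60],[[0,0,0],[0,0,0],60]]}}

```text
clock: 28.95
position: [553.7, 10.2, 255.1]
ee_rot: [-0.679, 0.734, -0.0, 0.001]
contact_force: [0.4, -0.5, -0.7]
gripper_width: 60.1
grasp_force: 0.0
```

Run:
```python
from h import *
t=snap('top','t8.png'); s=snap('scene','s8.png')
# button centroid, bright pixels near expected
for n,im in(('top',t),('scene',s)):
    u,v=w2px(n,(519,-391,132)); u0,v0=int(round(u))-5,int(round(v))-4
    g=im[v0:v0+9,u0:u0+11].mean(2); w=np.clip(g-110,0,None); yy,xx=np.mgrid[:9,:11]
    b=((xx*w).sum()/w.sum()+u0,(yy*w).sum()/w.sum()+v0); print(n,'button',px2w(n,*b,132).round(1)); print(g.astype(int)) if n=='top' else 0
# weight (brass) mask
for n,im in(('top',t),('scene',s)):
    h=cv2.cvtColor(im,cv2.COLOR_BGR2HSV); u,v=w2px(n,(515,331,100)); u0,v0=int(u)-12,int(v)-12
    c=h[v0:v0+24,u0:u0+24]; m=(c[:,:,1]>90)&(c[:,:,0]>8)&(c[:,:,0]<35); ys,xs=np.where(m)
    print(n,'weight px',m.sum(),xs.min()+u0,xs.max()+u0,ys.min()+v0,ys.max()+v0,'mid',px2w(n,xs.mean()+u0,ys.mean()+v0,97).round(1))
    print('\n'.join(''.join('#' if q else '.' for q in r) for r in m))
```

```text
top button [nan nan nan]
[[12 15 11 17 22 15 11 15  6  9  4]
 [16  9 17 11 35 51 40 22 15  8 12]
 [17 13 23 50 81 87 85 69 36 14 12]
 [20 13 20 68 87 91 89 77 51 12 11]
 [14 16 25 70 92 89 90 76 52 12 10]
 [15 19 17 45 79 93 91 68 26 16 14]
 [11 15 12 24 32 44 40 24 13 14  9]
 [10 14 12 20 20 17 20 19 10 14 12]
 [13 13  7  9  6 13 18 14  5  4 15]]
scene button [ 505.4 -388.9  132. ]
top weight px 15 212 215 209 214 mid [514.9 345.7  97. ]
........................
........................
........................
........................
........................
........................
........................
........................
........................
........................
........#...............
.......##...............
.......###..............
.......###..............
........###.............
........###.............
........................
........................
........................
........................
........................
........................
........................
........................
scene weight px 100 438 448 183 197 mid [519.6 338.7  97. ]
........................
........................
........................
........................
........................
........................
........................
...............###......
..............#####.....
..............######....
.............#######....
............#.######....
............##.#####....
............##.######...
...........#########....
............########....
..........#..#######....
...........#.######.....
..........#########.....
...........#######......
...........##.####......
.............###........
........................
........................<stdin>:7: RuntimeWarning: invalid value encountered in scalar divide
```

Run:
```python
from h import *
t=cv2.imread('pics/t8.png')
u,v=w2px('top',(519,-391,132)); u0,v0=int(round(u))-5,int(round(v))-4
w=np.clip(t[v0:v0+9,u0:u0+11].mean(2)-30,0,None); yy,xx=np.mgrid[:9,:11]
print('button',px2w('top',(xx*w).sum()/w.sum()+u0,(yy*w).sum()/w.sum()+v0,132).round(1))
S=8;data=[]
for n,f in(('top','top0'),('scene','sc0')):
    im=cv2.imread('pics/%s.png'%f); u,v=w2px(n,(515,331,100)); u0,v0=int(u)-14,int(v)-14
    lab=cv2.cvtColor(im[v0:v0+28,u0:u0+28],cv2.COLOR_BGR2LAB).astype(float)
    m=np.clip((lab[:,:,2]-np.median(lab[:,:,2])-6)/15,0,1); data.append((n,u0,v0,m))
a=np.linspace(0,2*np.pi,24)
def cost(p,dd):
    e=0
    for n,u0,v0,m in dd:
        r=np.zeros((28*S,28*S),np.float32)
        for rad,z0,z1 in((15.5,75,105),(11,110,120)):
            q=np.array([w2px(n,(p[0]+rad*np.cos(k),p[1]+rad*np.sin(k),z)) for k in a for z in(z0,z1)])
            cv2.fillConvexPoly(r,cv2.convexHull(((q-[u0,v0]+.5)*S*16).round().astype(np.int32)),1,shift=4)
        r=cv2.resize(r,(28,28),interpolation=cv2.INTER_AREA); e+=((r-m)**2).sum()
    return e
for dd in(data,data[:1],data[1:]):
    r=minimize(cost,[515,333],args=(dd,),method='Nelder-Mead',options=dict(initial_simplex=[[515,333],[520,333],[515,338]],xatol=.1)); print('weight',[d[0] for d in dd],r.x.round(1),round(r.fun,1))
x,y=r.x
to(x,y,180,-.085)
# balance pan and tray, box corners from c1 crop (x4, origin 180,145)
g=lambda u,v,z:px2w('top',180+u/4-.375,145+v/4-.375,z).round(1)
print('box',[g(*p,22) for p in((695,96),(765,96),(765,167),(695,166))])
print('tray rim',[g(*p,24) for p in((433,55),(617,44),(630,162),(441,172))])
print('pan?',[g(*p,75) for p in((12,180),(210,172),(212,352),(16,362))])
```

```text
button [ 520.6 -390.8  132. ]
weight ['top', 'scene'] [519.4 337.3] 26.4
weight ['top'] [519.9 337.1] 1.2
weight ['scene'] [517.4 338.7] 23.0
t 29.1 pos [553.3   6.8 255. ] turn z 0.003 shift [-327.6, 63.9, 75.0] tilt [ 4.e-04 -0.e+00 -1.e+00] j [ 0.31  0.25 -0.13  0.   -1.19 -0.39] w 59.8 F [-0.7  0.1  0.1]
box [array([ 691.7, -132.3,   22. ]), array([ 693.3, -195.7,   22. ]), array([ 628.1, -196.3,   22. ]), array([ 627.5, -133.2,   22. ])]
tray rim [array([723.5, 106.1,  24. ]), array([737.7, -60.6,  24. ]), array([629.4, -74.5,  24. ]), array([616.2,  95.2,  24. ])]
pan? [array([592.1, 462.5,  75. ]), array([603.2, 291.3,  75. ]), array([447.5, 281.5,  75. ]), array([435. , 448.5,  75. ])]
```

Run:
```python
from h import *
t=cv2.imread('pics/top0.png');s=cv2.imread('pics/sc0.png')
rs=lambda im,u,v,w,h,k:cv2.resize(im[v:v+h,u:u+w],None,fx=k,fy=k,interpolation=cv2.INTER_CUBIC)
A=rs(t,180,184,57,57,7); B=rs(s,408,150,80,80,5)[:399]; C=rs(s,302,222,80,40,5)
o=np.zeros((600,800,3),np.uint8); o[:399,:399]=A; o[:399,400:800]=B; o[400:600,0:400]=C
D=rs(t,284,150,57,40,5); o[400:600,400:685]=D
cv2.imwrite('pics/c12.png',o)
```

```text
(no output)
```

View pics/c12.png

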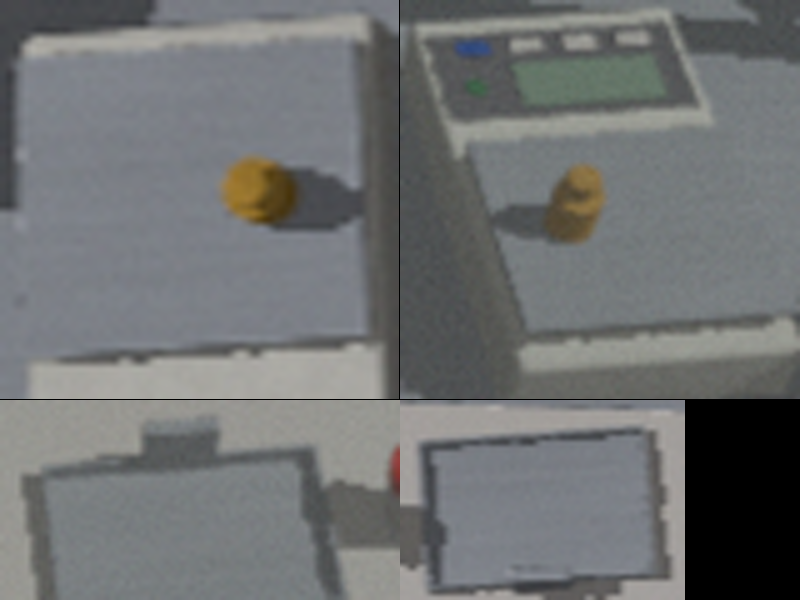

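The pan in the top crop has corners (25,55), (360,38), (368,338) and (28,358). In the scene crop they are (470,143) and (527,330). The tray tab's top edge runs from (142,420) to (218,418) in the scene crop, facing the robot. The tray rim in the top crop is (425,442), (650,432), (668,578) and (436,590).

Run:
```python
from h import *
def quad(C,L):
    C=np.array(C)[:,:2]; c=C.mean(0); e=(C[0]-C[3])+(C[1]-C[2]); f=(C[0]-C[1])+(C[3]-C[2])
    print(L,c.round(1),'size',(np.linalg.norm(e)/2).round(1),(np.linalg.norm(f)/2).round(1),'yaw',np.arctan2(e[1],e[0]).round(3),np.arctan2(-f[0],f[1]).round(3))
T=lambda p,z:px2w('top',180+p[0]/7-.43,184+p[1]/7-.43,z)
quad([T(p,75) for p in((25,55),(360,38),(368,338),(28,358))],'pan')
S=lambda p,z:px2w('scene',408+(p[0]-400)/5-.4,150+p[1]/5-.4,z).round(1)
a,b=S((470,143),75),S((527,330),75); print('pan scene right edge',a,b)
Q=lambda p,z:px2w('top',284+(p[0]-400)/5-.4,150+(p[1]-400)/5-.4,z)
quad([Q(p,24) for p in((425,442),(650,432),(668,578),(436,590))],'tray')
U=lambda p,z:px2w('scene',302+p[0]/5-.4,222+(p[1]-400)/5-.4,z).round(1)
print('tab top back edge',U((142,420),54),U((218,418),54),'rim',U((28,475),24),U((312,450),24))
to(519.5,337.3,150,.07)
```

```text
pan [517.7 371.8] size 149.3 165.9 yaw 0.078 0.079
pan scene right edge [452.  287.5  75. ] [599. 299.  75.]
tray [676.7  15.2] size 108.7 165.4 yaw 0.124 0.073
tab top back edge [620.6  -4.9  54. ] [619.1  40.   54. ] rim [639.3 -71.9  24. ] [621.   98.3  24. ]
t 29.1 pos [553.3   6.8 255. ] turn z -0.152 shift [-332.0, 10.6, 105.0] tilt [ 4.e-04 -0.e+00 -1.e+00] j [ 0.31  0.25 -0.13  0.   -1.19 -0.39] w 59.8 F [-0.7  0.1  0.1]
```

Request:
{"api": "send_rows", "payload": {"series": [[[-40,7.5,0],[0,0,0],70],[[-45,8.5,0],[0,0,0],70],[[-45,8.5,0],[0,0,0],70],[[-45,8.5,0],[0,0,0],70],[[-45,8.5,0],[0,0,0],70],[[-45,8.5,10],[0,0,0],70],[[-40,7.5,30],[0,0,0],70],[[-21,4.3,30],[0,0,0],70]]}}

```text
clock: 29.85
position: [519.8, 337.3, 185.0]
ee_rot: [-0.677, 0.736, 0.0, 0.002]
contact_force: [-0.1, -0.3, -0.8]
gripper_width: 69.9
grasp_force: 0.0
```

Request:
{"api": "send_rows", "payload": {"series": [[[0,0,25],[0,0,0],70],[[0,0,5],[0,0,0],70],[[0,0,0],[0,0,0],70],[[0,0,0],[0,0,0],70]]}}

```text
clock: 30.25
position: [520.4, 334.9, 156.8]
ee_rot: [-0.676, 0.737, -0.0, 0.001]
contact_force: [0.9, 0.9, -0.2]
gripper_width: 70.2
grasp_force: 0.0
```

```bash
python3 -c "
from h import *
to(519.5,337.3,87,-.085)"
```

```text
t 30.2 pos [520.4 334.9 156.8] turn z -0.0 shift [-2.3, 1.2, 69.8] tilt [ 0.0024  0.0016 -1.    ] j [ 0.83  0.43 -0.11  0.   -1.02 -0.92] w 70.2 F [ 0.9  0.9 -0.2]
```

Request:
{"api": "send_rows", "payload": {"series": [[[-2,1,10],[0,0,0],70],[[0,0,15],[0,0,0],70],[[0,0,15],[0,0,0],70],[[0,0,12],[0,0,0],70],[[0,0,8],[0,0,0],70],[[0,0,6],[0,0,0],70],[[0,0,3],[0,0,0],70],[[0,0,0],[0,0,0],70]]}}

```text
clock: 31.05
position: [518.3, 337.5, 85.8]
ee_rot: [-0.677, 0.736, -0.0, -0.0]
contact_force: [0.2, -0.0, -0.3]
gripper_width: 70.2
grasp_force: 0.0
```

Request:
{"api": "send_rows", "payload": {"series": [[[0,0,0],[0,0,0],55],[[0,0,0],[0,0,0],45],[[0,0,0],[0,0,0],38],[[0,0,0],[0,0,0],33],[[0,0,0],[0,0,0],28],[[0,0,0],[0,0,0],22],[[0,0,0],[0,0,0],22],[[0,0,0],[0,0,0],22]]}}

```text
clock: 31.85
position: [518.4, 337.6, 86.1]
ee_rot: [-0.677, 0.736, -0.0, 0.0]
contact_force: [-0.4, 0.4, 0.6]
gripper_width: 29.1
grasp_force: 59.4
```

Request:
{"api": "send_rows", "payload": {"series": [[[0,0,-4],[0,0,0],22],[[0,0,-10],[0,0,0],22],[[0,0,-15],[0,0,0],22],[[0,0,-20],[0,0,0],22],[[0,0,-20],[0,0,0],22],[[0,0,-15],[0,0,0],22],[[0,0,0],[0,0,0],22]]}}

```text
clock: 32.55
position: [519.2, 338.3, 173.0]
ee_rot: [-0.677, 0.736, -0.0, 0.003]
contact_force: [-0.0, 0.1, -1.0]
gripper_width: 28.9
grasp_force: 59.4
```

```bash
python3 -c "
from h import *
to(660.2,-164.4,60,-.03)
s=monitor.read_state();print(s['grasp_force'])"
```

```text
t 32.5 pos [519.2 338.3 173. ] turn z -0.054 shift [498.2, -156.0, 113.0] tilt [ 0.0039  0.0035 -1.    ] j [ 0.84  0.42 -0.09  0.   -1.05 -0.92] w 28.9 F [-0.   0.1 -1. ]
59.394428730010986
```

Request:
{"api": "send_rows", "payload": {"series": [[[15,-5,0],[0,0,-0.054],22],[[30,-9,0],[0,0,0],22],[[42,-13,0],[0,0,0],22],[[42,-13,0],[0,0,0],22],[[42,-13,0],[0,0,0],22],[[42,-13,0],[0,0,0],22],[[42,-13,0],[0,0,0],22],[[42,-13,0],[0,0,0],22]]}}

```text
clock: 33.35
position: [599.9, 35.8, 169.0]
ee_rot: [-0.696, 0.718, 0.001, -0.001]
contact_force: [0.8, 0.7, -1.6]
gripper_width: 28.9
grasp_force: 59.4
```

Request:
{"api": "send_rows", "payload": {"series": [[[42,-13,0],[0,0,0],22],[[42,-13,0],[0,0,0],22],[[42,-13,0],[0,0,0],22],[[38,-13,0],[0,0,0],22],[[25,-9,0],[0,0,0],22],[[12,-3,20],[0,0,0],22],[[0,0,30],[0,0,0],22],[[0,0,10],[0,0,0],22]]}}

```text
clock: 34.15
position: [655.3, -165.4, 105.0]
ee_rot: [-0.696, 0.718, 0.004, -0.003]
contact_force: [-0.5, 0.4, -2.7]
gripper_width: 28.7
grasp_force: 59.6
```

Request:
{"api": "send_rows", "payload": {"series": [[[0,0,0],[0,0,0],22],[[0,0,0],[0,0,0],22],[[0,0,0],[0,0,0],22]]}}

```text
clock: 34.45
position: [659.5, -164.8, 111.8]
ee_rot: [-0.697, 0.717, -0.001, 0.001]
contact_force: [0.1, -0.1, -1.2]
gripper_width: 28.9
grasp_force: 59.6
```

Run:
```python
from h import *
to(660.2,-164.4,27,-.03)
im=snap('scene','s9.png')
P=monitor.read_state()['position']; u,v=w2px('scene',(P[0],P[1],P[2]+5)); u0,v0=int(u)-12,int(v)-14
h=cv2.cvtColor(im[v0:v0+28,u0:u0+24],cv2.COLOR_BGR2HSV); m=(h[:,:,1]>90)&(h[:,:,0]>8)&(h[:,:,0]<35)
print(u-u0,v-v0); print('\n'.join(''.join('#' if q else '.' for q in r) for r in m))
print('expected: bottom',w2px('scene',(P[0],P[1],P[2]-11))-[u0,v0],'top',w2px('scene',(P[0],P[1],P[2]+19))-[u0,v0])
```

```text
t 34.5 pos [ 659.5 -164.8  111.8] turn z 0.001 shift [-0.5, -0.7, 84.8] tilt [ 3.e-03 -5.e-04 -1.e+00] j [-0.01  0.57  0.    0.   -1.   -0.02] w 28.9 F [ 0.1 -0.1 -1.2]
12.824528711550101 14.690227465716362
........................
........................
........................
........................
........................
........................
........................
........................
........................
........................
........................
........................
.................#......
.................#......
.................#......
.................#......
.................##.....
.................##.....
.................##.....
.................#......
........................
........................
........................
........................
........................
........................
........................
........................
expected: bottom [13.12904874 18.0378396 ] top [12.55325377 11.70808117]
```

Request:
{"api": "send_rows", "payload": {"series": [[[-0.5,-0.6,12],[0,0,0],22],[[0,0,18],[0,0,0],22],[[0,0,18],[0,0,0],22],[[0,0,14],[0,0,0],22],[[0,0,10],[0,0,0],22],[[0,0,6],[0,0,0],22],[[0,0,3],[0,0,0],22],[[0,0,0],[0,0,0],22]]}}

```text
clock: 35.3
position: [659.2, -164.8, 29.0]
ee_rot: [-0.696, 0.718, -0.0, -0.0]
contact_force: [0.6, -0.0, -1.3]
gripper_width: 29.0
grasp_force: 59.6
```

Request:
{"api": "send_rows", "payload": {"series": [[[0,0,2],[0,0,0],22],[[0,0,1],[0,0,0],22],[[0,0,0],[0,0,0],22]]}}

```text
clock: 35.6
position: [659.2, -164.7, 26.2]
ee_rot: [-0.696, 0.718, -0.0, 0.0]
contact_force: [-0.1, -0.5, -1.2]
gripper_width: 28.6
grasp_force: 59.6
```

Request:
{"api": "send_rows", "payload": {"series": [[[0,0,0.7],[0,0,0],22],[[0,0,0],[0,0,0],22]]}}

```text
clock: 35.8
position: [659.3, -164.8, 26.0]
ee_rot: [-0.697, 0.718, -0.0, 0.0]
contact_force: [-0.4, 0.3, 2.0]
gripper_width: 28.8
grasp_force: 59.9
```

Request:
{"api": "send_rows", "payload": {"series": [[[0,0,0.7],[0,0,0],22],[[0,0,0],[0,0,0],22]]}}

```text
clock: 36.0
position: [659.3, -164.8, 26.0]
ee_rot: [-0.697, 0.717, -0.0, 0.0]
contact_force: [-2.3, 0.4, 5.7]
gripper_width: 28.6
grasp_force: 60.4
```

Request:
{"api": "send_rows", "payload": {"series": [[[0,0,-0.7],[0,0,0],22],[[0,0,0],[0,0,0],33],[[0,0,0],[0,0,0],40],[[0,0,0],[0,0,0],48],[[0,0,0],[0,0,0],56],[[0,0,-3],[0,0,0],60],[[0,0,-10],[0,0,0],60],[[0,0,-25],[0,0,0],60]]}}

```text
clock: 36.8
position: [657.5, -164.6, 61.8]
ee_rot: [-0.696, 0.718, 0.002, -0.002]
contact_force: [0.1, 1.2, 0.4]
gripper_width: 59.9
grasp_force: 0.0
```

Request:
{"api": "send_rows", "payload": {"series": [[[0,0,-35],[0,0,0],60],[[0,0,-40],[0,0,0],60],[[0,10,-40],[0,0,0],60],[[20,40,0],[0,0,0],60],[[20,40,0],[0,0,0],60],[[20,40,0],[0,0,0],60],[[20,40,0],[0,0,0],60],[[0,0,0],[0,0,0],60]]}}

```text
clock: 37.6
position: [482.0, -240.8, 179.5]
ee_rot: [-0.695, 0.719, 0.001, -0.0]
contact_force: [0.4, -0.3, 0.3]
gripper_width: 60.1
grasp_force: 0.0
```

```bash
cat >> h.py <<'E'
def hullfit(data,boxes,p0,steps=(6,6,.1),S=6):
    """data: (cam,u0,v0,mask); boxes: (cx,cy,hx,hy,z0,z1) in object frame; fits x,y,yaw"""
    def ren(p,n,u0,v0,sh):
        c,s=np.cos(p[2]),np.sin(p[2]); r=np.zeros((sh[0]*S,sh[1]*S),np.float32)
        for cx,cy,hx,hy,z0,z1 in boxes:
            q=np.array([w2px(n,P) for P in boxpts(p[0]+c*cx-s*cy,p[1]+s*cx+c*cy,p[2],hx,hy,z0,z1)])
            cv2.fillConvexPoly(r,cv2.convexHull(((q-[u0,v0]+.5)*S*16).round().astype(np.int32)),1,shift=4)
        return cv2.resize(r,sh[::-1],interpolation=cv2.INTER_AREA)
    cost=lambda p:sum(((ren(p,n,u0,v0,m.shape)-m)**2).sum() for n,u0,v0,m in data)
    p0=np.array(p0,float); r=min((minimize(cost,q,method='Nelder-Mead',options=dict(initial_simplex=[q]+[q+np.eye(3)[i]*steps[i] for i in range(3)],xatol=.02,fatol=.05)) for q in(p0,p0+[2,2,-.08],p0+[-3,-2,.08])),key=lambda r:r.fun)
    print([d[0] for d in data],r.x.round(3),'cost',round(r.fun,1),'mask',round(sum(d[3].sum() for d in data)))
    return r.x
def labmask(im,n,X,hw,hh,f):
    u,v=w2px(n,X); u0,v0=int(u)-hw,int(v)-hh
    return (n,u0,v0,f(cv2.cvtColor(im[v0:v0+2*hh,u0:u0+2*hw],cv2.COLOR_BGR2LAB).astype(float)))
TRAY=[(0,0,55,83,10,24),(-55,0,5,22.5,12,54)]
E
cat > tr.py <<'E'
from h import *
i={'top':snap('top','tt.png'),'scene':snap('scene','ss.png')}
s=monitor.read_state(); print(s['clock'],s['position'].round(1))
def f(l):
    b=l[:,:,2]; print('b pct',np.percentile(b,[2,20,50,80,98]).round()); hi=np.percentile(b,95);lo=np.percentile(b,20)
    return np.clip((hi-b)/(hi-lo)*1.6-.5,0,1)
D=[labmask(i[n],n,(676,15,20),34,24,f) for n in('top','scene')]
print('\n'.join(''.join('.-+#'[int(q*3.99)] for q in r) for r in D[1][3]))
for d in(D,D[:1],D[1:]): hullfit(d,TRAY,(676,15,.09))
E
python3 tr.py
```

```text
37.7 [ 486.4 -240.3  179.8]
b pct [123. 124. 127. 130. 134.]
b pct [125. 126. 127. 131. 132.]
....................................................................
....................................................................
..........................................--........................
..............................-..#.#########........................
.............................-######-##-####........................
.............................-############--........................
.............................####--#-##.####........................
.............................########-#-#---........................
.............................###-####-##--#...........--.--####.....
.............................--#-##-#-----###.###-#--###-##-###-....
......................-....-#####--.#--#######-##-#######.####--....
................---#####-##-#-########.#-#-##-################-#....
........-###-#############-##-##----##--#-##################-###....
........####-###-########.#######-#########-################-###....
........-############-##################
[... 1817 characters left out ...]
-##-#
...........-########-#####################-########-#-###.-#-#..-..-
...........-##################-#####-##-#.######--..---...-.........
............#############-######-.-##--.----........................
...........-###-#####.#-.--#----.-..................................
............-.##-#-.....-...........................................
....................................................................
....................................................................
['top', 'scene'] [6.79153e+02 2.34800e+01 9.20000e-02] cost 408.1 mask 3498
['top'] [6.80305e+02 2.21620e+01 1.01000e-01] cost 269.2 mask 1704
['scene'] [6.77759e+02 2.37460e+01 9.70000e-02] cost 123.5 mask 1794
```

```bash
cat > tr2.py <<'E'
from h import *
def f(l):
    b=l[:,:,2]; hi=np.percentile(b,92);lo=np.percentile(b,25)
    return (cv2.GaussianBlur((hi-b)/(hi-lo),(0,0),.6)>.5).astype(np.float32)
a=cv2.imread('pics/top0.png');b=cv2.imread('pics/sc0.png')
t=cv2.imread('pics/tt.png');s=cv2.imread('pics/ss.png')
for T,S in((a,b),(t,s)):
    D=[labmask(im,n,(676,15,20),34,24,f) for n,im in(('top',T),('scene',S))]
    for d in(D,D[:1],D[1:]): hullfit(d,TRAY,(676,15,.09))
print('\n'.join(''.join('.#'[int(q)] for q in r) for r in D[0][3]))
for x,y,r in((0,0,0),):
    for A,B,nm in((a,t,'top'),(b,s,'scene')):
        u,v=map(int,w2px(nm,(676,15,20))); d=np.abs(A.astype(float)-B).mean(2)[v-24:v+24,u-34:u+34]; print(nm,'diff',d.mean().round(1),(d>30).sum())
E
python3 tr2.py
```

```text
['top', 'scene'] [6.78922e+02 2.25510e+01 9.30000e-02] cost 324.6 mask 3682
['top'] [6.79814e+02 2.19270e+01 9.20000e-02] cost 255.2 mask 1642
['scene'] [6.77661e+02 2.31950e+01 9.60000e-02] cost 48.8 mask 2040
['top', 'scene'] [6.79063e+02 2.30060e+01 9.30000e-02] cost 339.8 mask 3689
['top'] [6.80147e+02 2.18220e+01 1.03000e-01] cost 273.1 mask 1650
['scene'] [6.77922e+02 2.35080e+01 9.30000e-02] cost 45.4 mask 2039
####################################################################
####################################################################
...#################################################################
.............................###...#################################
....................................................................
....................................................................
....................................................................
...............................................########.............
.............................##.#######################.............
...............##.######################################.
[... 1967 characters left out ...]
##################...........................
...........#############################............................
............####................#...................................
....................................................................
....................................................................
....................................................................
....................................................................
....................................................................
....................................................................
....................................................................
top diff 6.1 105
scene diff 3.2 0
```

```bash
python3 -c "
from h import *
to(623.2,17.7,100,.093)"
```

```text
t 37.7 pos [ 486.4 -240.3  179.8] turn z -0.124 shift [-244.1, -160.2, 79.8] tilt [ 2.5e-03 -7.0e-04 -1.0e+00] j [-0.16  0.29 -0.27  0.   -1.01  0.13] w 60.1 F [ 1.  -0.2  0.3]
```

Request:
{"api": "send_rows", "payload": {"series": [[[0,0,0],[0,0,-0.124],50],[[-30,-20,0],[0,0,0],50],[[-40,-26,0],[0,0,0],50],[[-40,-26,0],[0,0,0],50],[[-40,-26,0],[0,0,0],50],[[-40,-26,10],[0,0,0],50],[[-34,-22,25],[0,0,0],50],[[-20,-14,30],[0,0,0],50]]}}

```text
clock: 38.5
position: [626.5, 22.6, 114.0]
ee_rot: [0.741, -0.672, 0.002, -0.002]
contact_force: [0.4, -0.2, 0.5]
gripper_width: 49.7
grasp_force: 0.0
```

Request:
{"api": "send_rows", "payload": {"series": [[[0,0,14],[0,0,0],50],[[0,0,0],[0,0,0],50],[[0,0,0],[0,0,0],50],[[0,0,0],[0,0,0],50],[[0,0,0],[0,0,0],50]]}}

```text
clock: 39.0
position: [623.8, 17.7, 101.0]
ee_rot: [0.739, -0.673, 0.001, -0.001]
contact_force: [0.3, -0.1, -0.4]
gripper_width: 50.2
grasp_force: 0.0
```

```bash
python3 -c "
from h import *
to(623.2,17.7,25,.093)"
```

```text
t 39.0 pos [623.8  17.7 101. ] turn z -0.0 shift [-0.1, 0.6, 76.0] tilt [ 2.9e-03  6.0e-04 -1.0e+00] j [ 0.29  0.5  -0.16  0.   -0.91 -0.19] w 50.2 F [ 0.3 -0.1 -0.4]
```

Request:
{"api": "send_rows", "payload": {"series": [[[0,0.5,10],[0,0,0],50],[[0,0,18],[0,0,0],50],[[0,0,18],[0,0,0],50],[[0,0,14],[0,0,0],50],[[0,0,9],[0,0,0],50],[[0,0,5],[0,0,0],50],[[0,0,2],[0,0,0],50],[[0,0,0],[0,0,0],50]]}}

```text
clock: 39.8
position: [622.9, 18.3, 23.5]
ee_rot: [0.74, -0.673, 0.0, -0.0]
contact_force: [0.2, 0.3, 0.9]
gripper_width: 50.1
grasp_force: 0.0
```

Request:
{"api": "send_rows", "payload": {"series": [[[0,0,0],[0,0,0],35],[[0,0,0],[0,0,0],25],[[0,0,0],[0,0,0],18],[[0,0,0],[0,0,0],12],[[0,0,0],[0,0,0],6],[[0,0,0],[0,0,0],2],[[0,0,0],[0,0,0],0],[[0,0,0],[0,0,0],0]]}}

```text
clock: 40.6
position: [623.2, 18.4, 23.9]
ee_rot: [0.74, -0.673, 0.0, -0.001]
contact_force: [1.0, 1.8, 3.6]
gripper_width: 9.2
grasp_force: 59.4
```

```bash
python3 -c "
from h import *
c,s=np.cos(.078),np.sin(.078)
to(518-55*c,373.5-55*s,170,.078)"; python3 tr.py | tail -3
```

```text
t 40.6 pos [623.2  18.4  23.9] turn z 0.016 shift [-362.2, 132.2, -146.1] tilt [ 1.4e-03  1.0e-04 -1.0e+00] j [ 0.29  0.59 -0.23  0.   -0.75 -0.19] w 9.2 F [1.  1.8 3.6]
['top', 'scene'] [6.74952e+02 2.10040e+01 9.10000e-02] cost 1920.2 mask 3442
['top'] [683.907 -69.975   1.593] cost 604.8 mask 1646
['scene'] [6.7606e+02 2.3571e+01 9.2000e-02] cost 162.4 mask 1796
```

Request:
{"api": "send_rows", "payload": {"series": [[[0,0,-3],[0,0,0],0],[[0,0,-8],[0,0,0],0],[[0,0,-15],[0,0,0],0],[[0,0,-22],[0,0,0],0],[[0,0,-26],[0,0,0],0],[[0,0,-26],[0,0,0],0],[[0,0,-24],[0,0,0],0],[[0,0,-16],[0,0,0.016],0]]}}

```text
clock: 41.5
position: [622.4, 18.2, 164.9]
ee_rot: [0.734, -0.679, 0.0, -0.0]
contact_force: [1.2, -0.3, -2.1]
gripper_width: 9.0
grasp_force: 58.8
```

Request:
{"api": "send_rows", "payload": {"series": [[[-8,3,-5],[0,0,0],0],[[-15,5,0],[0,0,0],0],[[-22,8,0],[0,0,0],0],[[-28,10,0],[0,0,0],0],[[-30,11,0],[0,0,0],0],[[-30,11,0],[0,0,0],0],[[-30,11,0],[0,0,0],0],[[-30,11,0],[0,0,0],0]]}}

```text
clock: 42.3
position: [535.2, 206.7, 166.4]
ee_rot: [0.734, -0.679, -0.001, 0.002]
contact_force: [1.0, 0.7, -2.2]
gripper_width: 8.8
grasp_force: 58.7
```

Request:
{"api": "send_rows", "payload": {"series": [[[-30,11,0],[0,0,0],0],[[-30,11,0],[0,0,0],0],[[-30,11,0],[0,0,0],0],[[-28,10,0],[0,0,0],0],[[-22,8,0],[0,0,0],0],[[-16,6,0],[0,0,0],0],[[-9,4,0],[0,0,0],0],[[-4,1,0],[0,0,0],0]]}}

```text
clock: 43.1
position: [461.8, 369.3, 167.5]
ee_rot: [0.734, -0.679, -0.0, 0.001]
contact_force: [-0.0, -0.1, -1.8]
gripper_width: 8.9
grasp_force: 58.7
```

Request:
{"api": "send_rows", "payload": {"series": [[[0,0,10],[0,0,0],0],[[0,0,15],[0,0,0],0],[[0,0,12],[0,0,0],0],[[0,0,8],[0,0,0],0],[[0,0,0],[0,0,0],0],[[0,0,0],[0,0,0],0]]}}

```text
clock: 43.7
position: [463.2, 368.8, 123.3]
ee_rot: [0.734, -0.679, 0.0, -0.0]
contact_force: [0.4, 0.5, -1.9]
gripper_width: 8.8
grasp_force: 58.6
```

```bash
cat > tr3.py <<'E'
from h import *
import sys
zt=float(sys.argv[1])
c,s=np.cos(.078),np.sin(.078)
to(518-55*c,373.5-55*s,zt+14,.078)
im=snap('scene','s10.png'); t=snap('top','t10.png')
crop(im,400,140,500,240,'x2.png',5)
E
python3 tr3.py 78
```

```text
t 43.7 pos [463.2 368.8 123.3] turn z -0.0 shift [-0.4, 0.0, 31.3] tilt [ 4.e-04 -0.e+00 -1.e+00] j [ 0.95  0.43 -0.22  0.   -0.92 -0.87] w 8.8 F [ 0.4  0.5 -1.9]
```

Request:
{"api": "send_rows", "payload": {"series": [[[0,0,6],[0,0,0],0],[[0,0,9],[0,0,0],0],[[0,0,6],[0,0,0],0],[[0,0,4],[0,0,0],0],[[0,0,2],[0,0,0],0],[[0,0,2],[0,0,0],0],[[0,0,0],[0,0,0],0]]}}

```text
clock: 44.5
position: [462.8, 368.9, 94.1]
ee_rot: [0.734, -0.679, 0.0, 0.0]
contact_force: [-0.1, 0.0, -1.2]
gripper_width: 8.8
grasp_force: 58.7
```

Request:
{"api": "send_rows", "payload": {"series": [[[0,0,1.5],[0,0,0],0],[[0,0,1.5],[0,0,0],0],[[0,0,1],[0,0,0],0],[[0,0,0],[0,0,0],0],[[0,0,0],[0,0,0],0]]}}

```text
clock: 45.0
position: [462.9, 369.1, 90.5]
ee_rot: [0.734, -0.679, 0.0, -0.0]
contact_force: [0.1, 0.0, -2.5]
gripper_width: 9.0
grasp_force: 58.8
```

Request:
{"api": "send_rows", "payload": {"series": [[[0,0,1],[0,0,0],0],[[0,0,0],[0,0,0],0],[[0,0,0],[0,0,0],0]]}}

```text
clock: 45.3
position: [462.9, 369.0, 89.4]
ee_rot: [0.734, -0.679, 0.0, -0.0]
contact_force: [-0.1, -0.4, -0.5]
gripper_width: 9.0
grasp_force: 58.9
```

Request:
{"api": "send_rows", "payload": {"series": [[[0,0,1],[0,0,0],0],[[0,0,0],[0,0,0],0],[[0,0,0],[0,0,0],0]]}}

```text
clock: 45.6
position: [462.9, 369.1, 88.4]
ee_rot: [0.734, -0.679, 0.0, -0.0]
contact_force: [0.2, 0.4, -0.3]
gripper_width: 8.5
grasp_force: 59.0
```

Request:
{"api": "send_rows", "payload": {"series": [[[0,0,0.8],[0,0,0],0],[[0,0,0],[0,0,0],0],[[0,0,0],[0,0,0],0]]}}

```text
clock: 45.9
position: [462.9, 369.1, 87.6]
ee_rot: [0.734, -0.679, 0.0, -0.0]
contact_force: [0.9, 0.2, 0.2]
gripper_width: 9.1
grasp_force: 59.1
```

Request:
{"api": "send_rows", "payload": {"series": [[[0,0,0],[0,0,0],14],[[0,0,0],[0,0,0],22],[[0,0,0],[0,0,0],32],[[0,0,0],[0,0,0],40],[[0,0,-3],[0,0,0],44],[[0,0,-10],[0,0,0],44],[[0,0,-20],[0,0,0],44],[[0,0,-30],[0,0,0],44]]}}

```text
clock: 46.7
position: [462.2, 368.2, 150.4]
ee_rot: [0.734, -0.679, 0.0, 0.002]
contact_force: [-0.8, 0.9, 0.6]
gripper_width: 43.8
grasp_force: 0.0
```

Request:
{"api": "send_rows", "payload": {"series": [[[20,0,-40],[0,0,0],60],[[45,0,-10],[0,0,0],60],[[45,0,0],[0,0,0],60],[[45,0,0],[0,0,0],60],[[45,0,0],[0,0,0],60],[[45,0,0],[0,0,0],60],[[45,0,0],[0,0,0],60],[[0,0,0],[0,0,0],60]]}}

```text
clock: 47.5
position: [485.0, 75.8, 201.5]
ee_rot: [0.732, -0.681, 0.0, -0.0]
contact_force: [-0.5, 0.6, 0.2]
gripper_width: 59.9
grasp_force: 0.0
```

```bash
cat > tr4.py <<'E'
from h import *
i={'top':snap('top','t11.png'),'scene':snap('scene','s11.png')}
a={'top':cv2.imread('pics/top0.png'),'scene':cv2.imread('pics/sc0.png')}
s=monitor.read_state(); print(s['clock'],s['position'].round(1))
for n in('top','scene'):
    u,v=map(int,w2px(n,(515,373,80))); 
    for A in(a,i):
        g=A[n][v-28:v+28,u-32:u+32].mean(2); print(n,u-32,v-28); print('\n'.join(''.join(' .:-=+*#%@'[int(q/25.6)] for q in r) for r in g))
E
python3 tr4.py
```

```text
47.6 [485.7  78.9 201.5]
top 174 184
::::::::::::::::::::::::::::========+==================+========
::::::::::::::::::::::::::::======================+=============
:::::::::::::::::::::::::::-======================+++++++++===+=
:::::::::::::::::::::::::::-===-====++++++*+++++++********+--=++
::::::::::::::::----===++++*++++++************************+---==
::::::::::=++++++++*************************+++++++++++++++-::--
:::::::::+*******************++++++++++++++++=++=++======---::::
:::::::::+***+++++++++++++++++++++=+==+=++==========+=++=---::::
:::::::--++++++++++++++++++++++++=++==++++=+====+++====+=---::::
:::::::-=++++++++++++++++++++++++++++++=+==++==++=+====+=---::::
::::::::-+++++++++++++++++++++++++==+==+======+==+=+++++=---::::
::::::::=+++++++++++++++++++++++++++++=++++++++++========---::::
::::::::=+++++++++++++++++++++++++++=+==+=++=+==+++++=++=---::::
::::::::=+++++++++++++++++++++++++++===++++==+=+++=+=+=+=---::-:
::::::::=+++++++++++++++++=++++===========+=+====++=++++=----:::
::::::::=++++++++++++++++=+===+===========+=+========+===----:::
::::::::=++++++++++++++
[... 12836 characters left out ...]
---------=---====-=============+==+=+=+++=++==+++=
-------------=================+=+=========+==+=+=++++=++=+++====
------------========================+=+=====+=======++=++=++=+=+
------------==+===+===========================++================
-------------=========================================-=------==
-------------===========================-=-------------------==+
-------------===============--------------------===-=========+++
--------------=--------------------=============+++++++*++++*+**
---------------------===--=========++++++*+**+++*****++*+****+++
-------------========++++=++++++++++*++++++++*+**+++***++**+*++*
-----------==++++++++*++++*+++++*++*++++*+++*+*+*++++*+++*++++++
```

Run:
```python
from h import *
i={'top':cv2.imread('pics/t11.png'),'scene':cv2.imread('pics/s11.png')}
# tray corners expected for centre (517.7,373.4), yaw .078: inner rim & outer rim lines in both pictures
c,s=np.cos(.078),np.sin(.078)
def W(a,b,z,C=(517.7,373.4)): return (C[0]+c*a-s*b,C[1]+s*a+c*b,z)
t0={'top':cv2.imread('pics/top0.png'),'scene':cv2.imread('pics/sc0.png')}
for n,a in(('top',20),('scene',0)):
    print(n,'exp cols: outerL,innerL,outerR,innerR rim z89; pan L,R z75; floor L,R')
    q=[w2px(n,W(a,b,z)) for b,z in((83,89),(80,89),(-83,89),(-80,89),(85,74.7),(-85,74.7),(80,78),(-80,78))]
    print(np.round([p[0] for p in q],1)); v=int(round(np.mean([p[1] for p in q])))
    for im in(t0[n],i[n]):
      for e in(0,2):
        L=w2px(n,W(a,85 if e==0 else -85,80)); u0=int(L[0])-8; vv=int(round(L[1])); print(u0,vv,im[vv-1:vv+2,u0:u0+17].mean((0,2)).astype(int))
print(px2w('top',183.5,204,89),px2w('top',182,204,75))
```

```text
top exp cols: outerL,innerL,outerR,innerR rim z89; pan L,R z75; floor L,R
[181.5 182.3 230.1 229.2 182.3 231.6 183.4 229.9]
173 207 [ 71  70  71  72  70  70  71  71  72 107 129 129 129 129 129 129 129]
223 204 [128 129 129 128 128 129 129 133 107  84  87  78  72  72  73  71  72]
173 207 [ 73  73  73  72  71  73  72  74  73 109 101  68  74  74 109 130 129]
223 204 [131 134 133 133 133 133 134 119  90  88  87  80  75  75  72  74  74]
scene exp cols: outerL,innerL,outerR,innerR rim z89; pan L,R z75; floor L,R
[480.5 479.5 427.1 428.1 479.8 425.6 478.5 427.4]
472 192 [124 123 122 123 124 124 125 125 126 125 125 125 124 124 125 124 125]
417 195 [87 84 86 85 87 91 94 93 89 84 96 91 86 84 81 81 81]
472 192 [126 124 124 109  87  83  78  77  92 117 126 129 127 126 126 129 126]
417 195 [ 86  88  87  87  87  90  96  95  93  82  82 109 123 126 128 127 126]
[540.4376913  451.33694562  89.        ] [541.89055821 461.28183099  75.        ]
```

Run:
```python
from h import *
i={'top':cv2.imread('pics/t11.png'),'scene':cv2.imread('pics/s11.png')}
fitblock(i,501,-130,19,10,('top','scene'));fitblock(i,501,-130,19,10,('top',));fitblock(i,501,-130,19,10,('scene',))
fitblock(i,490,114,13,10,('scene',))
to(501.3,-129.8,60,.175)
```

```text
('top', 'scene') 19 [ 501.2 -130.2] yaw 0.155 cost 49.26
('top',) 19 [ 500.7 -129.9] yaw 0.17 cost 12.77
('scene',) 19 [ 501.6 -130.7] yaw 0.146 cost 35.92
('scene',) 13 [490.5 115.5] yaw 0.337 cost 8.18
t 47.6 pos [485.7  78.9 201.5] turn z -0.099 shift [208.2, 21.0, 141.5] tilt [ 1.6e-03  7.0e-04 -1.0e+00] j [ 0.49  0.18 -0.36  0.   -1.03 -0.42] w 59.9 F [ 0.4  0.4 -0.1]
```

Request:
{"api": "send_rows", "payload": {"series": [[[20,2,0],[0,0,-0.05],55],[[35,3.5,0],[0,0,-0.044],55],[[40,4,10],[0,0,0],55],[[40,4,20],[0,0,0],55],[[37,4,30],[0,0,0],55],[[25,2.5,30],[0,0,0],55],[[11,1,30],[0,0,0],55],[[0,0,20],[0,0,0],55]]}}

```text
clock: 48.4
position: [496.8, -129.1, 58.7]
ee_rot: [0.765, -0.644, -0.001, 0.001]
contact_force: [-0.3, 0.1, 0.7]
gripper_width: 55.2
grasp_force: 0.0
```

Request:
{"api": "send_rows", "payload": {"series": [[[0,0,0],[0,0,0],55],[[0,0,0],[0,0,0],55],[[0,0,0],[0,0,0],55],[[0,0,0],[0,0,0],55]]}}

```text
clock: 48.8
position: [498.1, -128.2, 62.0]
ee_rot: [0.766, -0.643, 0.001, -0.001]
contact_force: [0.0, 0.2, 1.0]
gripper_width: 54.7
grasp_force: 0.0
```

Run:
```python
from h import *
to(501.3,-130,10.5,.17)
```

```text
t 48.8 pos [ 498.1 -128.2   62. ] turn z 0.003 shift [2.3, -2.9, 51.5] tilt [ 3.2e-03  1.0e-04 -1.0e+00] j [ 0.06  0.39 -0.48  0.   -0.7   0.11] w 54.7 F [0.  0.2 1. ]
```

Request:
{"api": "send_rows", "payload": {"series": [[[2.3,-2.8,6],[0,0,0],55],[[0,0,10],[0,0,0],55],[[0,0,12],[0,0,0],55],[[0,0,10],[0,0,0],55],[[0,0,7],[0,0,0],55],[[0,0,4],[0,0,0],55],[[0,0,1],[0,0,0],55],[[0,0,0],[0,0,0],55]]}}

```text
clock: 49.6
position: [500.1, -130.7, 10.4]
ee_rot: [0.765, -0.644, -0.0, 0.0]
contact_force: [0.3, -0.4, 0.1]
gripper_width: 55.3
grasp_force: 0.0
```

Run:
```python
from h import *
to(501.3,-130,10.5,.17)
```

```text
t 49.6 pos [ 500.1 -130.7   10.4] turn z 0.002 shift [-0.4, -1.3, -0.1] tilt [-1.e-04 -1.e-04 -1.e+00] j [ 0.06  0.48 -0.51  0.   -0.58  0.11] w 55.3 F [ 0.3 -0.4  0.1]
```

Request:
{"api": "send_rows", "payload": {"series": [[[0,-0.8,-0.6],[0,0,0],46],[[0,0,0],[0,0,0],38],[[0,0,0],[0,0,0],33],[[0,0,0],[0,0,0],30],[[0,0,0],[0,0,0],26],[[0,0,0],[0,0,0],20],[[0,0,0],[0,0,0],20],[[0,0,0],[0,0,0],20]]}}

```text
clock: 50.4
position: [501.0, -130.5, 11.6]
ee_rot: [0.765, -0.644, 0.0, -0.0]
contact_force: [-1.4, 2.4, 5.8]
gripper_width: 26.0
grasp_force: 58.8
```

Request:
{"api": "send_rows", "payload": {"series": [[[0,0,-4],[0,0,0],20],[[0,0,-10],[0,0,0],20],[[0,0,-20],[0,0,0],20],[[0,0,-30],[0,0,0],20],[[0,0,-30],[0,0,0],20],[[0,0,-30],[0,0,0],20],[[0,0,-20],[0,0,0],20],[[0,0,0],[0,0,0],20]]}}

```text
clock: 51.2
position: [502.9, -130.6, 158.9]
ee_rot: [0.765, -0.644, 0.003, -0.002]
contact_force: [0.6, -0.2, -0.2]
gripper_width: 25.9
grasp_force: 59.2
```

Run:
```python
from b import *
i={'top':snap('top','t12.png'),'scene':snap('scene','s12.png')}
P=monitor.read_state()['position']; print(monitor.read_state()['gripper_width'])
for z in(-2,0,2): fitblock(i,P[0],P[1],19,P[2]-1+z,('scene',))
c,s=np.cos(.078),np.sin(.078)
a,b=8,-38; to(517.7+c*a-s*b,373+s*a+c*b,150,.078)
fitblock(i,490,114,13,10,('scene',));fitblock(i,490,114,13,10,('top',))
```

```text
26.24086185934189
('scene',) 19 [ 499.8 -129.4] yaw 0.198 cost 89.18
('scene',) 19 [ 501.3 -129.4] yaw 0.225 cost 89.5
('scene',) 19 [ 503.2 -129.1] yaw 0.204 cost 89.84
t 51.3 pos [ 500.6 -130.4  155.3] turn z 0.094 shift [-462.5, -64.3, 5.3] tilt [ 8.e-04  5.e-04 -1.e+00] j [ 0.06  0.27 -0.36 -0.   -0.93  0.11] w 26.2 F [-1.4  0.2 -0.4]
('scene',) 13 [462.3 202.4] yaw -0.21 cost 33.83
('top',) 13 [480.6 139.7] yaw -0.906 cost 31.79
```

The gripper holds 26 mm, so the right block is held. The left block's fit has jumped from cost 8 to 34, so it has probably been knocked. I'll place this one first, then search for it.

Request:
{"api": "send_rows", "payload": {"series": [[[-15,-2,0],[0,0,0.047],20],[[-30,-4,0],[0,0,0.047],20],[[-42,-6,0],[0,0,0],20],[[-42,-6,0],[0,0,0],20],[[-42,-6,0],[0,0,0],20],[[-42,-6,0],[0,0,0],20],[[-42,-6,0],[0,0,0],20],[[-42,-6,0],[0,0,0],20]]}}

```text
clock: 52.1
position: [515.6, 170.2, 153.5]
ee_rot: [0.734, -0.679, -0.0, 0.002]
contact_force: [0.7, -1.2, -0.4]
gripper_width: 26.7
grasp_force: 59.2
```

Request:
{"api": "send_rows", "payload": {"series": [[[-42,-6,0],[0,0,0],20],[[-42,-6,0],[0,0,0],20],[[-35,-4,0],[0,0,0],20],[[-26,-4,0],[0,0,0],20],[[-15,-2,0],[0,0,0],20],[[0,0,0],[0,0,0],20],[[0,0,0],[0,0,0],20],[[0,0,0],[0,0,0],20]]}}

```text
clock: 52.9
position: [526.0, 328.8, 154.7]
ee_rot: [0.734, -0.679, -0.0, 0.001]
contact_force: [0.5, -0.9, 0.6]
gripper_width: 26.2
grasp_force: 59.2
```

Run:
```python
from h import *
c,s=np.cos(.078),np.sin(.078)
a,b=8,-38; to(517.7+c*a-s*b,373+s*a+c*b,80,.078)
i={'top':snap('top','t13.png'),'scene':snap('scene','s13.png')}
for n in i:
    lab=cv2.cvtColor(i[n],cv2.COLOR_BGR2LAB).astype(float)
    u,v=map(int,w2px(n,(500,90,20))); p=lab[v-30:v+30,u-40:u+40]; m=(p[:,:,1]>131.5)&(p[:,:,1]<150)
    k,l,st,ce=cv2.connectedComponentsWithStats(m.astype(np.uint8),connectivity=8)
    for q in range(1,k):
        if st[q,4]>=4: print(n,st[q,4],(ce[q]+[u-40,v-30]).round(1),px2w(n,*(ce[q]+[u-40,v-30]),16).round())
```

```text
t 52.9 pos [526.  328.8 154.7] turn z -0.001 shift [-6.8, -3.2, 74.7] tilt [-1.e-03 -9.e-04 -1.e+00] j [ 0.82  0.44 -0.11 -0.   -1.02 -0.74] w 26.2 F [ 0.5 -0.9  0.6]
top 34 [274.8 226. ] [477. 145.  16.]
top 11 [273.5 223.7] [485. 150.  16.]
top 42 [299.  239.7] [431.  57.  16.]
scene 153 [347.4 184.3] [427.  59.  16.]
scene 29 [375.3 199.4] [490. 145.  16.]
scene 10 [387.5 228.4] [604. 172.  16.]
```

Request:
{"api": "send_rows", "payload": {"series": [[[-6.6,-3,8],[0,0,0],20],[[0,0,14],[0,0,0],20],[[0,0,16],[0,0,0],20],[[0,0,14],[0,0,0],20],[[0,0,9],[0,0,0],20],[[0,0,6],[0,0,0],20],[[0,0,3],[0,0,0],20],[[0,0,0],[0,0,0],20]]}}

```text
clock: 53.8
position: [528.7, 337.0, 84.8]
ee_rot: [0.734, -0.679, 0.0, 0.0]
contact_force: [0.2, 0.6, -0.2]
gripper_width: 25.9
grasp_force: 59.2
```

Request:
{"api": "send_rows", "payload": {"series": [[[0,0,2],[0,0,0],20],[[0,0,1],[0,0,0],20],[[0,0,0],[0,0,0],20]]}}

```text
clock: 54.1
position: [528.7, 337.0, 82.3]
ee_rot: [0.734, -0.679, -0.0, -0.0]
contact_force: [-0.4, 0.4, 0.3]
gripper_width: 26.1
grasp_force: 59.2
```

Request:
{"api": "send_rows", "payload": {"series": [[[0,0,1],[0,0,0],20],[[0,0,0],[0,0,0],20],[[0,0,0],[0,0,0],20]]}}

```text
clock: 54.4
position: [528.7, 337.0, 81.1]
ee_rot: [0.734, -0.679, 0.0, -0.0]
contact_force: [0.5, -0.7, -0.5]
gripper_width: 26.1
grasp_force: 59.2
```

Request:
{"api": "send_rows", "payload": {"series": [[[0,0,1],[0,0,0],20],[[0,0,0],[0,0,0],20],[[0,0,0],[0,0,0],20]]}}

```text
clock: 54.7
position: [528.6, 336.9, 80.0]
ee_rot: [0.734, -0.679, 0.0, 0.0]
contact_force: [-0.2, 0.4, 0.5]
gripper_width: 26.1
grasp_force: 59.2
```

Request:
{"api": "send_rows", "payload": {"series": [[[0,0,1],[0,0,0],20],[[0,0,0],[0,0,0],20],[[0,0,0],[0,0,0],20]]}}

```text
clock: 55.0
position: [528.7, 337.0, 79.1]
ee_rot: [0.734, -0.679, -0.0, -0.0]
contact_force: [0.1, 0.2, -0.7]
gripper_width: 26.3
grasp_force: 59.2
```

Request:
{"api": "send_rows", "payload": {"series": [[[0,0,0.8],[0,0,0],20],[[0,0,0],[0,0,0],20],[[0,0,0],[0,0,0],20]]}}

```text
clock: 55.3
position: [528.7, 337.0, 78.3]
ee_rot: [0.734, -0.679, 0.0, -0.0]
contact_force: [-0.6, 0.5, 0.9]
gripper_width: 26.4
grasp_force: 59.2
```

Request:
{"api": "send_rows", "payload": {"series": [[[0,0,0.4],[0,0,0],20],[[0,0,0],[0,0,0],30],[[0,0,0],[0,0,0],36],[[0,0,0],[0,0,0],42],[[0,0,0],[0,0,0],46],[[0,0,-5],[0,0,0],46],[[0,0,-15],[0,0,0],46],[[0,0,-25],[0,0,0],46]]}}

```text
clock: 56.1
position: [527.8, 336.2, 121.9]
ee_rot: [0.734, -0.679, -0.0, 0.002]
contact_force: [0.6, 0.3, -0.3]
gripper_width: 46.5
grasp_force: 0.0
```

Request:
{"api": "send_rows", "payload": {"series": [[[0,0,-40],[0,0,0],55],[[30,0,-30],[0,0,0],55],[[45,0,0],[0,0,0],55],[[45,0,0],[0,0,0],55],[[45,0,0],[0,0,0],55],[[45,0,0],[0,0,0],55],[[45,0,0],[0,0,0],55],[[45,0,0],[0,0,0],55]]}}

```text
clock: 56.9
position: [551.9, 36.1, 193.6]
ee_rot: [0.734, -0.679, 0.0, -0.0]
contact_force: [1.1, 0.4, 0.0]
gripper_width: 54.9
grasp_force: 0.0
```

Request:
{"api": "send_rows", "payload": {"series": [[[30,0,0],[0,0,0],55],[[0,0,0],[0,0,0],55],[[0,0,0],[0,0,0],55]]}}

```text
clock: 57.2
position: [554.5, 7.4, 193.3]
ee_rot: [0.734, -0.68, 0.0, -0.0]
contact_force: [-0.3, 0.2, -0.4]
gripper_width: 54.8
grasp_force: 0.0
```

Run:
```python
from h import *
i={'top':snap('top','t14.png'),'scene':snap('scene','s14.png')}
C=[('top','scene'),('top',),('scene',)]
for c in C: fitblock(i,486,146,13,10,c)
c,s=np.cos(.078),np.sin(.078); a,b=8,-38
for q in C: fitblock(i,517.7+c*a-s*b,373+s*a+c*b,19,77.5,q)
to(486,146,60,.3)
```

```text
('top', 'scene') 13 [480.1 148.9] yaw 0.319 cost 11.97
('top',) 13 [480.7 148. ] yaw 0.324 cost 3.17
('scene',) 13 [479.6 149.7] yaw 0.359 cost 7.45
('top', 'scene') 19 [528.7 337. ] yaw 0.104 cost 99.1
('top',) 19 [534.3 325. ] yaw 0.526 cost 78.84
('scene',) 19 [527.  338.6] yaw 0.088 cost 3.42
t 57.3 pos [554.5   8.6 193.1] turn z -0.221 shift [-151.5, 24.8, 133.1] tilt [ 4.e-04  2.e-04 -1.e+00] j [ 0.31  0.3  -0.22 -0.   -1.05 -0.23] w 54.5 F [ 0.5 -0.  -0.5]
```

The right block lies in the tray; its scene fit matches at (527,339). The left block is now at (480.3,148.9), yaw 0.325.

Run:
```python
from h import *
to(480.3,148.9,62,.325)
```

```text
t 57.3 pos [554.5   8.6 193.1] turn z -0.246 shift [-156.6, 25.5, 131.1] tilt [ 4.e-04  2.e-04 -1.e+00] j [ 0.31  0.3  -0.22 -0.   -1.05 -0.23] w 54.5 F [ 0.5 -0.  -0.5]
```

Request:
{"api": "send_rows", "payload": {"series": [[[0,0,0],[0,0,-0.123],55],[[0,0,0],[0,0,-0.123],55],[[-30,5,10],[0,0,0],55],[[-40,6,25],[0,0,0],55],[[-40,6,30],[0,0,0],55],[[-30,5,30],[0,0,0],55],[[-16.6,3.5,25],[0,0,0],55],[[0,0,11],[0,0,0],55]]}}

```text
clock: 58.1
position: [478.3, 150.1, 60.2]
ee_rot: [0.813, -0.582, -0.001, 0.002]
contact_force: [0.0, 0.3, -0.4]
gripper_width: 54.6
grasp_force: 0.0
```

Request:
{"api": "send_rows", "payload": {"series": [[[0,0,0],[0,0,0],55],[[0,0,0],[0,0,0],55],[[0,0,0],[0,0,0],55],[[0,0,0],[0,0,0],55]]}}

```text
clock: 58.5
position: [481.4, 147.9, 63.2]
ee_rot: [0.812, -0.584, 0.0, -0.001]
contact_force: [1.2, 0.0, -0.2]
gripper_width: 55.1
grasp_force: 0.0
```

Run:
```python
from h import *
to(480.3,148.9,10.8,.325)
```

```text
t 58.5 pos [481.4 147.9  63.2] turn z -0.002 shift [-1.3, 0.7, 52.4] tilt [ 0.002   0.0013 -1.    ] j [ 0.62  0.38 -0.5   0.   -0.69 -0.3 ] w 55.1 F [ 1.2  0.  -0.2]
```

Request:
{"api": "send_rows", "payload": {"series": [[[-1.2,0.7,6],[0,0,0],55],[[0,0,10],[0,0,0],55],[[0,0,12],[0,0,0],55],[[0,0,10],[0,0,0],55],[[0,0,7],[0,0,0],55],[[0,0,4],[0,0,0],55],[[0,0,2],[0,0,0],55],[[0,0,0],[0,0,0],55]]}}

```text
clock: 59.3
position: [479.5, 149.0, 10.9]
ee_rot: [0.812, -0.584, -0.0, 0.0]
contact_force: [-0.9, -1.2, -0.6]
gripper_width: 55.2
grasp_force: 0.0
```

Run:
```python
from h import *
to(480.3,148.9,11,.325)
```

```text
t 59.3 pos [479.5 149.   10.9] turn z -0.001 shift [0.3, -0.8, -0.1] tilt [-1.e-04 -1.e-04 -1.e+00] j [ 0.63  0.46 -0.55  0.   -0.56 -0.3 ] w 55.2 F [-0.9 -1.2 -0.6]
```

Request:
{"api": "send_rows", "payload": {"series": [[[0,-0.5,0],[0,0,0],46],[[0,0,0],[0,0,0],38],[[0,0,0],[0,0,0],33],[[0,0,0],[0,0,0],30],[[0,0,0],[0,0,0],26],[[0,0,0],[0,0,0],20],[[0,0,0],[0,0,0],20],[[0,0,0],[0,0,0],20]]}}

```text
clock: 60.1
position: [480.1, 149.2, 11.6]
ee_rot: [0.812, -0.584, 0.0, -0.0]
contact_force: [-1.4, 0.2, 5.3]
gripper_width: 26.0
grasp_force: 58.9
```

Request:
{"api": "send_rows", "payload": {"series": [[[0,0,-4],[0,0,0],20],[[0,0,-10],[0,0,0],20],[[0,0,-20],[0,0,0],20],[[0,0,-30],[0,0,0],20],[[0,0,-30],[0,0,0],20],[[0,0,-30],[0,0,0],20],[[0,0,-20],[0,0,0.12],20],[[0,0,0],[0,0,0.127],20]]}}

```text
clock: 60.9
position: [481.7, 150.1, 159.1]
ee_rot: [0.732, -0.681, 0.001, -0.004]
contact_force: [0.6, -0.7, -0.4]
gripper_width: 26.1
grasp_force: 59.2
```

Run:
```python
from h import *
c,s=np.cos(.078),np.sin(.078)
a,b=8,38; to(517.7+c*a-s*b,373+s*a+c*b,155,.078)
i={'top':snap('top','t15.png'),'scene':snap('scene','s15.png')}
fitblock(i,528,337,19,77.5,('scene',))
```

```text
t 60.9 pos [481.7 150.1 159.1] turn z -0.006 shift [-257.4, -61.3, 4.1] tilt [ 0.0069  0.0041 -1.    ] j [ 0.62  0.25 -0.39  0.   -0.92 -0.55] w 26.1 F [ 0.6 -0.7 -0.4]
('scene',) 19 [527.1 338.5] yaw 0.061 cost 3.27
```

Request:
{"api": "send_rows", "payload": {"series": [[[-15,-4,0],[0,0,0],20],[[-30,-7,0],[0,0,0],20],[[-40,-9.5,0],[0,0,0],20],[[-42,-10,0],[0,0,0],20],[[-42,-10,0],[0,0,0],20],[[-40,-9.5,0],[0,0,0],20],[[-30,-7,0],[0,0,0],20],[[-16,-4,0],[0,0,0],20]]}}

```text
clock: 61.8
position: [520.8, 411.4, 153.5]
ee_rot: [0.735, -0.678, 0.0, 0.001]
contact_force: [0.1, 0.4, -0.5]
gripper_width: 26.0
grasp_force: 59.2
```

Request:
{"api": "send_rows", "payload": {"series": [[[0,0,10],[0,0,0],20],[[0,0,10],[0,0,0],20],[[0,0,0],[0,0,0],20],[[0,0,0],[0,0,0],20],[[0,0,0],[0,0,0],20]]}}

```text
clock: 62.3
position: [521.4, 407.5, 135.6]
ee_rot: [0.734, -0.68, 0.0, -0.0]
contact_force: [0.3, -0.8, 0.5]
gripper_width: 25.9
grasp_force: 59.2
```

Run:
```python
from h import *
c,s=np.cos(.078),np.sin(.078)
a,b=8,38; to(517.7+c*a-s*b,373+s*a+c*b,79,.078)
```

```text
t 62.3 pos [521.4 407.5 135.6] turn z -0.001 shift [-3.9, -1.6, 56.6] tilt [ 5.e-04  3.e-04 -1.e+00] j [ 0.91  0.52 -0.02  0.   -1.03 -0.83] w 25.9 F [ 0.3 -0.8  0.5]
```

Request:
{"api": "send_rows", "payload": {"series": [[[-3.8,-1.5,6],[0,0,0],20],[[0,0,12],[0,0,0],20],[[0,0,13],[0,0,0],20],[[0,0,10],[0,0,0],20],[[0,0,7],[0,0,0],20],[[0,0,4],[0,0,0],20],[[0,0,1.5],[0,0,0],20],[[0,0,0],[0,0,0],20]]}}

```text
clock: 63.1
position: [522.4, 412.0, 81.6]
ee_rot: [0.734, -0.679, 0.0, -0.0]
contact_force: [0.6, 0.1, 0.0]
gripper_width: 25.9
grasp_force: 59.2
```

Request:
{"api": "send_rows", "payload": {"series": [[[0,0,1],[0,0,0],20],[[0,0,1],[0,0,0],20],[[0,0,0],[0,0,0],20],[[0,0,0],[0,0,0],20]]}}

```text
clock: 63.5
position: [522.3, 412.0, 79.8]
ee_rot: [0.734, -0.679, -0.0, -0.0]
contact_force: [-0.3, 0.6, 0.6]
gripper_width: 26.2
grasp_force: 59.2
```

Run:
```python
from h import *
c,s=np.cos(.078),np.sin(.078)
a,b=8,38; to(517.7+c*a-s*b,373+s*a+c*b,78,.078)
```

```text
t 63.5 pos [522.3 412.   79.8] turn z -0.001 shift [0.5, -0.3, 1.8] tilt [ 2.e-04  2.e-04 -1.e+00] j [ 0.91  0.58 -0.07  0.   -0.92 -0.83] w 26.2 F [-0.3  0.6  0.6]
```

Request:
{"api": "send_rows", "payload": {"series": [[[0,0,0.8],[0,0,0],20],[[0,0,0.8],[0,0,0],20],[[0,0,0.4],[0,0,0],20],[[0,0,0],[0,0,0],20],[[0,0,0],[0,0,0],20]]}}

```text
clock: 64.0
position: [522.4, 412.1, 77.7]
ee_rot: [0.734, -0.679, 0.0, -0.0]
contact_force: [-1.2, 0.4, 0.5]
gripper_width: 26.1
grasp_force: 59.3
```

Request:
{"api": "send_rows", "payload": {"series": [[[0,0,0],[0,0,0],30],[[0,0,0],[0,0,0],36],[[0,0,0],[0,0,0],42],[[0,0,0],[0,0,0],46],[[0,0,-5],[0,0,0],46],[[0,0,-15],[0,0,0],46],[[0,0,-25],[0,0,0],46],[[0,0,-35],[0,0,0],46]]}}

```text
clock: 64.8
position: [521.7, 411.3, 158.0]
ee_rot: [0.734, -0.679, 0.0, 0.001]
contact_force: [0.8, -0.4, -0.2]
gripper_width: 46.0
grasp_force: 0.0
```

Request:
{"api": "send_rows", "payload": {"series": [[[20,0,-40],[0,0,0],55],[[45,0,-10],[0,0,0],55],[[45,0,0],[0,0,0],55],[[45,0,0],[0,0,0],55],[[45,0,0],[0,0,0],55],[[45,0,0],[0,0,0],55],[[45,0,0],[0,0,0],55],[[45,0,0],[0,0,0],55]]}}

```text
clock: 65.6
position: [548.3, 76.3, 209.4]
ee_rot: [0.734, -0.679, 0.001, -0.001]
contact_force: [0.6, 0.2, -0.5]
gripper_width: 54.5
grasp_force: 0.0
```

Request:
{"api": "send_rows", "payload": {"series": [[[45,0,0],[0,0,0],55],[[45,0,0],[0,0,0],55],[[0,0,0],[0,0,0],55],[[0,0,0],[0,0,0],55]]}}

```text
clock: 66.0
position: [555.3, -12.9, 208.9]
ee_rot: [0.733, -0.68, 0.001, -0.001]
contact_force: [-0.3, 0.1, 0.2]
gripper_width: 55.2
grasp_force: 0.0
```

Run:
```python
from h import *
i={'top':snap('top','t16.png'),'scene':snap('scene','s16.png')}
s=monitor.read_state(); print(s['clock'],s['position'].round())
for c in(('top',),('scene',)):
    fitblock(i,528,337,19,77.5,c); fitblock(i,522.5,411.5,13,77.5,c)
# gauge button
t=i['top'];u,v=w2px('top',(519,-391,132)); u0,v0=int(round(u))-5,int(round(v))-4
w=np.clip(t[v0:v0+9,u0:u0+11].mean(2)-60,0,None); yy,xx=np.mgrid[:9,:11]
print('button',px2w('top',(xx*w).sum()/w.sum()+u0,(yy*w).sum()/w.sum()+v0,132).round(1))
# brass in box
for n in i:
    h=cv2.cvtColor(i[n],cv2.COLOR_BGR2HSV);u,v=map(int,w2px(n,(660,-164,35)));c=h[v-14:v+14,u-14:u+14]
    m=(c[:,:,1]>90)&(c[:,:,0]>8)&(c[:,:,0]<33)&(c[:,:,2]>70)
    ys,xs=np.where(m); print(n,m.sum(),'px; centroid',px2w(n,xs.mean()+u-14,ys.mean()+v-14,36).round(1)); print('\n'.join(''.join('.#'[int(q)] for q in r) for r in m[2:26]))
# bystanders: change since start
a={'top':cv2.imread('pics/top0.png'),'scene':cv2.imread('pics/sc0.png')}
for nm,X in dict(cap=(431,57,15),forceps=(415,-100,12),pot_board=(665,155,40)).items():
    for n in i:
        u,v=map(int,w2px(n,X)); d=np.abs(i[n][v-9:v+9,u-9:u+9].astype(float)-a[n][v-9:v+9,u-9:u+9]).mean(); print(nm,n,d.round(1))
```

```text
66.1 [555. -11. 208.]
('top',) 19 [529.7 337. ] yaw 0.075 cost 10.51
('top',) 13 [523.4 411.7] yaw 0.113 cost 2.03
('scene',) 19 [527.2 338.6] yaw 0.093 cost 3.38
('scene',) 13 [521.1 413.3] yaw 0.052 cost 2.98
button [ 520.5 -390.6  132. ]
top 67 px; centroid [ 659.7 -165.    36. ]
............................
............................
............................
............................
............................
............................
............................
............................
............................
.............######.........
............#######.........
...........#########........
...........#########........
..........#########.........
...........########.........
...........########.........
...........#######..........
.............####...........
............................
............................
............................
............................
............................
............................
scene 112 px; centroid [ 660.5 -162.3   36. ]
............................
............................
............................
............................
............................
..............##............
............#####...........
...........########.........
...........#########........
...........#########........
...........#########........
............########........
.............#######........
...........#########........
...........#########........
...........#########........
...........#########........
..............######........
............########........
..............####..........
...............#............
............................
............................
............................
cap top 3.9
cap scene 2.9
forceps top 3.9
forceps scene 2.9
pot_board top 20.0
pot_board scene 3.5
```

Run:
```python
from h import *
a=cv2.imread('pics/s11.png');b=cv2.imread('pics/s16.png'); u,v=map(int,w2px('scene',(470,373,110)))
print('tab region change',np.abs(a[v-8:v+14,u-15:u+15].astype(float)-b[v-8:v+14,u-15:u+15]).mean().round(1))
for vv in(192,200): print(a[vv-1:vv+2,472:489].mean((0,2)).astype(int),b[vv-1:vv+2,472:489].mean((0,2)).astype(int))
print(job_done())
```

```text
tab region change 2.7
[126 124 124 109  87  83  78  77  92 117 126 129 127 126 126 129 126] [146 132 125 102  85  81  82  80  93 120 126 129 125 127 128 127 127]
[123 123 124 122 125 127 118  94  81  77  76  88 115 126 128 126 127] [122 123 124 124 125 124 110  91  82  83  79  88 114 126 127 127 125]
the job is handed in; nothing more can be done
None
```

The job is handed in at about 66 s: both blocks present were gauged left then right, the gauge is back on its plate, the check weight is upright in its box, and the tray with both blocks sits within about 3 mm of the pan's middle. The first set-down on the right block was about 4 mm off centre, so I reset it there, and the left block was knocked aside after its reading but I found it again and placed it.

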